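Clamp a gear-case cover in the screw press

TASK

Push the gear-case cover along the bed of the screw press until its round nose is fully home against both stop rollers, wind the crank clockwise until the spring pad touches the cover's boss, then give it half a turn more without over-tightening. When that is set, swing the lock lever a quarter turn outwards, away from the crank, to its locked position; leave the other things on the bench alone.

Things in the scene. Friction and masses are not known exactly. Their poses are not given: they have to be found in the camera images.
- axis (a point): fixed point on the vertical screw axis of the bench press, on top of the grey bridge, always 190 mm above the bench; its x axis points from the open front (robot side) to the back, y to the left, as the press may be turned up to 0.3 rad. The bridge is 50 mm deep and 40 mm high (150 to 190 mm above the bench), reaching 125 mm left and 175 mm right of the axis, on two grey columns 40 mm deep whose inner faces are 88 mm left and right of the axis
- seat (a point): point on the top face of the steel bed, on the screw axis: where the middle of the cover's round nose stands when home. Same axes as axis. The bed is 150 mm wide, from 230 mm in front of this point to 70 mm behind it; its height above the bench differs from run to run (32 to 40 mm). Behind the seat two upright free-turning steel rollers (22 mm across, 25 mm high), 30 mm behind and 43 mm left and right of it, stop and centre the nose
- boss_top (a point): centre of the flat top of the round boss (50 mm across) of the cast aluminium gear-case cover, 50 mm above the cover's underside and on the axis of its round nose. The loose cover (0.7 kg) is 152 mm long, 84 mm wide: a 22 mm thick flange with a round nose of 42 mm radius at the back, its straight tail running 110 mm to the front (-x of this point's axes); it lies on the bed, 55 to 80 mm short of home and a little askew
- lip (a point): centre of the front face of the cover's upright front lip, 30 mm above the bed; the lip is 84 mm wide, 46 mm high, 10 mm thick; x axis points to the nose. Push here towards the rollers
- screw (a joint): crank angle in rad, grows clockwise seen from above (0 to 3.2 at the start). Each full turn clockwise lowers screw, crank and pad by 18 mm. It turns with steady friction (about 2.5 N at the pin, a little more once the pad presses) and stays where left
- crank_pin (a point): foot of the crank's upright round black pin (22 mm across, 55 mm tall above this point), 50 mm from the screw axis; the pin does not spin on the crank. The flat crank arm lies below this point. The point goes round and down with the crank
- pad_face (a point): centre of the underside of the round black rubber pad (40 mm across) at the lower end of the screw
- pad (a joint): how far the pad has been pushed up into its spring holder, m: 0 while it hangs free, growing 18 mm per turn of the crank after it touches the boss (10 N at first touch, then 0.6 N per mm); half a turn after touch is 0.009
- lock (a joint): angle of the lock lever in rad, 0 pointing to the front of the press (unlocked), 1.57 pointing outwards to the right of the press, away from the crank (locked); stays where left, about 2 N at its knob
- lock_pivot (a point): pivot of the lock lever on top of the bridge's right end, 145 mm to the right of the screw axis; vertical pivot axis, same axes as axis; same height as lock_knob
- lock_knob (a point): foot of the upright black knob (20 mm across, 34 mm tall above this point) at the lever's end, 75 mm from the pivot
- motor: bystander: loose green motor housing, 80 mm across, 112 mm tall; origin under its centre
- phone: bystander: black slab phone, 150 x 72 x 10 mm; origin under its centre
- jar: bystander: jar, 70 mm across, 80 mm tall; origin under its centre
- cover: the same cover; origin on its underside, on the axis of the nose and boss
Not all that is in view belongs to the job. Of the things like the cover, leave any that is orange; of the rest the larger one is meant.

How it is judged:
On the way, in this order (a step that is already met when the one before it is completed fails the run):
1. the cover is pushed home against the stop rollers (horizontal distance between boss_top and seat below 0.008 m), for 0.2 s.
2. the crank is wound down until the pad touches the boss (horizontal distance between boss_top and seat below 0.008 m and value of joint pad above 0.001 m).
3. half a turn more is added (a third to two thirds of a turn counts) and the crank rests there (horizontal distance between boss_top and seat below 0.008 m and value of joint pad between 0.006 and 0.012 m and velocity of joint screw between -0.15 and 0.15 rad/s), for 0.4 s.
4. the lock lever is swung outwards to its locked position (value of joint lock above 1.2 rad), for 0.2 s.
At the end, for the whole second after the job is handed in: the cover stands with its boss within 8 mm of the screw axis, the pad pressed 6 to 12 mm into its holder (a third to two thirds of a turn after touch), the crank at rest and the lock lever beyond 1.2 rad towards locked (all of step 3 and value of joint lock above 1.2 rad and linear speed of cover below 0.02 m/s).
It fails at once if over-tightened: the pad is pressed in more than 14.5 mm (0.8 turn after touch) (value of joint pad above 0.0145 m).
It fails at once if a bystander is moved more than 30 mm (distance of any of motor, phone, jar from where it was at the start of the episode above 0.03 m).
It also fails if it takes over 72 s, if anything falls off the work surface, if the arm or the gripper's body presses on something with over 40 N, if the wrist force passes 120 N, or if a joint passes its speed limit or range.

ROBOT

A 6-joint arm with a two-finger parallel gripper is mounted at the origin on the work surface. World frame = base frame: x ahead of the robot, y to its left, z up, the work surface at z = 0. Lengths are in m, angles in rad, forces in N, time in s.
With the tool pointing down it reaches from about 0.35 to 0.775 m from the base axis. Payload 5.5 kg.
Tool frame: the origin (TCP) lies at the very end of the fingers, on their centre line; the grasp point (between the pads) lies 19 mm behind it; z points along the fingers, x is the direction in which the jaws open and shut, and the axes are right-handed (so a half turn about z gives the same grasp; the last joint's range is limited). The gripper opens to 85 mm and grips with 20 to 120 N. Pads are 22 mm wide; open, the fingers measure 114 mm over their backs; the gripper's body (76 mm by 85 mm) begins 54 mm behind the grasp point. The pads swing forward as they close: fully open they stand 13 mm farther back than shut.
Start: joints at [-1.48, 0.313, 0.046, 1.304, 0, 1.431], TCP at [0.132, -0.56, 0.231] pointing down, gripper open.
Joint ranges: [-2.76, 2.76], [-0.86, 1.69], [-1.03, 1.26], [-2.2, 2.34], [-1.47, 1.5], [-3.14, 3.14]. Speed limits (rad/s): [2.57, 2.57, 3.14, 3.14, 3.14, 3.14].

INTERFACE

Orientations are given as a unit quaternion [w, x, y, z].
In Python, from workcell import monitor, eyes, ticket gives the robot as it stands.
- The arm moves only by the tool send_rows, never from a script. Its argument "targets" is a list of rows, each a list of 5 numbers: the shift along the world's x, y, z in m, then the turn about the world's z in degrees, then the closure in counts, from 0 (fully open) to 255 (shut). A call has 1 to 12 rows; each row shifts and turns the commanded pose from where the row before left it; what a row does not reach is not made up. A row lasts 1/10 s, in which the tool goes at most 50 mm and 8.59 degrees, less where a joint would pass 70% of its speed; a pose out of reach is approached as far as the arm can. A call is refused whole if a number of a shift passes 0.05 or a number of a turn 8.59, either way. A call with a gripper value outside its range is refused whole. The fingers move at their own pace and stop on an object; "newtons" is the grip in N (left out, the last holds). Time passes only in rows, so rows that do not move let the fingers close. It gives the time, the measured TCP pose, the force and the opening at its end, in the units of the state.
- monitor.get_state(): the state, without advancing time (a new reading comes with each control period).
- eyes.read_camera(name): name is "scene" or "top" or "wrist"; returns a dict with "img" (480x640x3 uint8, red, green, blue), "z_map" (480x640 float32, m along the optical axis (not along the pixel's ray), 0 where there is no reading), "camera_matrix" (3x3 intrinsics, pixels), "pose" (4x4, takes a point from camera to world coordinates); the wrist camera has in their place "T_tool_cam" (4x4, takes a point from camera to tool coordinates, whose origin is the TCP and whose axes are the tool frame's). Camera axes: x right, y down, z forward; pixel columns grow to the right and rows downward; lengths in m; the calibration is good to about 2 mm. A picture is of the moment at which its call begins: read the wrist's pose just before it.
- ticket.hand_in(): hands the job in, once; it reports no verdict.
Trained networks look in the newest picture that a camera, given by its name, has taken for a name from the list of things; names that differ only in an ending like _2 or _b are one class to them, and where a whole thing is asked for, a point or a joint stands for the part that bears it (a point fixed in the world has none). Each returns a list of dicts, best first, with "conf" (0 to 1); they miss things now and then, are a little off and sometimes report something else, mostly with a low value. They report only what shows in the picture. A call takes as long as a camera call. They do not tell look-alikes from the thing itself.
- eyes.spot_in(name, camera): "xyz" ([x, y, z] in m, in world coordinates, good to about 4 mm: the middle of the surface that is visible of it).
- eyes.tip_of(name, camera): "xyz" ([x, y, z] in m, in world coordinates, good to about 4 mm: a listed point, or the origin of a listed thing).
The state is a dict: "clock": time; "joint_pos": joint angles; "qvel": joint speeds; "tau": joint torques, N m; "tcp_pos": TCP position; "orientation": TCP orientation; "wrist_force": force on the tool from outside, world axes, zero at the start; "ft_torque": the same for the moment, N m; "finger_gap": finger opening in m.
Only numpy, scipy, OpenCV 4.12 (cv2) and the standard library are available. Lean on these libraries where they do the work, as an engineer would, in place of code of your own. Each camera call takes 0.05 s, during which the arm holds its last target.

## Working session

There is one attempt and no reset: what is moved stays moved. The work goes in short steps, Python scripts to look and compute and a tool call to move; the robot and the scene stay as the last step left them, time stands still between calls to the robot, and variables do not carry over. Pictures are saved under pics/ and viewed, and the job is handed in when it is done.

Besides the shell and the picture viewer there is one more tool, called after ">>>" as a command line: name --pt "numbers of a row" for each row, then --argument value for the rest. send_rows: Moves the arm, as the interface text tells. Its arguments: {"type":"object","properties":{"targets":{"type":"array"},"newtons":{"type":"number"}},"required":["targets"]}

```bash
ls; mkdir -p pics
cat > h.py <<'E'
import numpy as np, cv2
from workcell import monitor, eyes, ticket
def snap(cam,fn):
    c=eyes.read_camera(cam); cv2.imwrite('pics/'+fn,c['img'][:,:,::-1]); return c
def world(c,u,v,T=None):
    K=np.array(c['camera_matrix']); z=c['z_map'][v,u]
    p=np.array([(u-K[0,2])/K[0,0]*z,(v-K[1,2])/K[1,1]*z,z,1])
    return (np.array(c['pose'] if T is None else T)@p)[:3]
E
python3 - <<'E'
from h import *
for cam in ('scene','top'):
    c=snap(cam,cam+'0.png'); np.savez(cam+'0.npz',**c)
    for n in ['axis','seat','boss_top','lip','crank_pin','pad_face','lock_pivot','lock_knob','motor','phone','jar','cover']:
        r=eyes.tip_of(n,cam)
        print(cam,n,[(np.round(d['xyz'],3).tolist(),round(d['conf'],2)) for d in r])
s=monitor.get_state();print(s)
E
```

```text
pics
scene axis [([0.649, 0.033, 0.187], 0.76)]
scene seat [([0.65, 0.04, 0.036], 0.66)]
scene boss_top [([0.447, -0.211, 0.048], 0.69), ([0.556, 0.199, 0.04], 0.58), ([0.582, 0.029, 0.088], 0.57)]
scene lip [([0.504, -0.121, 0.031], 0.93), ([0.473, 0.02, 0.07], 0.73), ([0.483, 0.227, 0.023], 0.58)]
scene crank_pin [([0.674, 0.078, 0.24], 0.93)]
scene pad_face [([0.65, 0.038, 0.036], 0.72), ([0.649, 0.033, 0.107], 0.53)]
scene lock_pivot [([0.647, -0.109, 0.206], 0.83)]
scene lock_knob [([0.576, -0.126, 0.205], 0.94), ([0.646, 0.033, 0.19], 0.18)]
scene motor [([0.547, 0.435, 0.005], 0.82)]
scene phone [([0.416, -0.368, -0.003], 0.59)]
scene jar [([0.586, -0.428, -0.003], 0.7)]
scene cover [([0.446, -0.214, 0.0], 0.97), ([0.557, 0.202, -0.003], 0.96), ([0.583, 0.026, 0.037], 0.78)]
top axis [([0.647, 0.037, 0.194], 0.66)]
top seat [([0.586, -0.426, 0.002], 0.63), ([0.648, 0.035, 0.037], 0.6)]
top boss_top [([0.553, 0.206, 0.036], 0.9), ([0.45, -0.212, 0.044], 0.6), ([0.584, 0.024, 0.091], 0.57), ([0.673, 0.076, 0.243], 0.43)]
top lip [([0.479, 0.23, 0.024], 0.96), ([0.504, -0.119, 0.
[... 437 characters left out ...]
k': 1.3, 'joint_pos': array([-1.47957359e+00,  3.13189068e-01,  4.60667447e-02,  1.30358620e+00,
        6.04213892e-07,  1.43120682e+00]), 'qvel': array([-9.03114699e-04, -1.85287141e-03, -2.21075842e-03,  1.23777250e-03,
        6.51495348e-05,  5.63126603e-04]), 'tau': array([ 1.25806178e-03, -4.80474865e+01,  2.98808634e+01,  7.38424824e-04,
       -1.02486474e-04,  1.16534605e-05]), 'tcp_pos': array([ 0.13154126, -0.55978298,  0.23131578]), 'orientation': array([ 3.15764762e-05,  7.83826608e-01, -6.20979747e-01,  3.05022776e-05]), 'wrist_force': array([-0.53811371, -0.13081067, -0.51924859]), 'ft_torque': array([ 0.00025832,  0.02431182, -0.05713222]), 'finger_gap': 0.08560012227268066}
```

View pics/scene0.png

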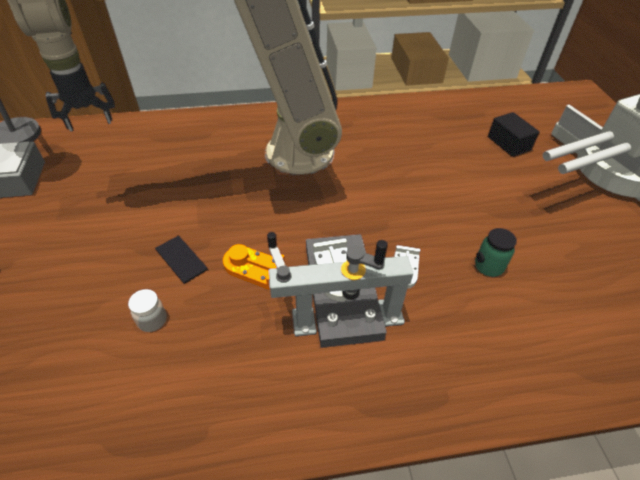

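View pics/top0.png

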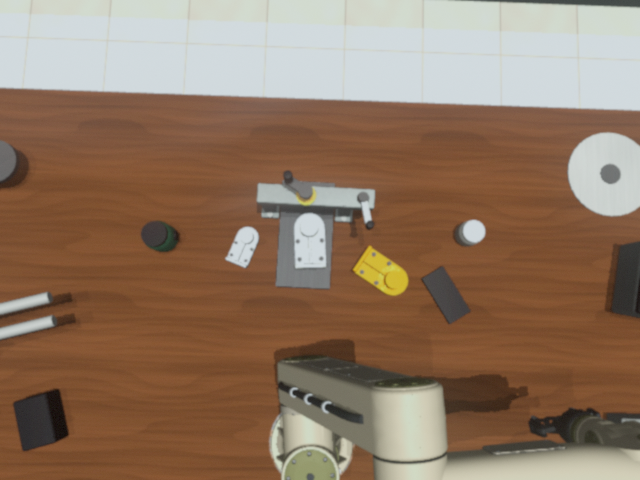

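The silver cover on the bed, top view (310,240), is the target. The orange cover at (382,272) and the small silver one at (243,247) are look-alikes. The lever knob is at (370,222) and the crank pin at (288,177). Next I measure the geometry from depth.

```bash
cat > m.py <<'E'
from h import *
def cloud(c,T=None):
    K=np.array(c['camera_matrix']); z=c['z_map'].astype(float); v,u=np.mgrid[:480,:640]
    P=np.stack([(u-K[0,2])/K[0,0]*z,(v-K[1,2])/K[1,1]*z,z,np.ones_like(z)],-1)
    W=(P@np.array(c['pose'] if T is None else T).T)[...,:3]; W[z==0]=np.nan; return W
E
python3 - <<'E'
from m import *
for cam in ('top','scene'):
    c=dict(np.load(cam+'0.npz')); W=cloud(c); X,Y,Z=W[...,0],W[...,1],W[...,2]
    print(cam,'cam at',np.round(c['pose'][:3,3],3),'f',c['camera_matrix'][0,0])
    def reg(n,x0,x1,y0,y1,z0,z1):
        m=(X>x0)&(X<x1)&(Y>y0)&(Y<y1)&(Z>z0)&(Z<z1)
        p=W[m]
        if len(p)<5: print(n,len(p)); return
        r=cv2.minAreaRect(p[:,:2].astype(np.float32)*1000)
        print(n,len(p),'z',np.round(np.percentile(p[:,2],[5,50,95]),4),'rect',np.round(r[0],1),np.round(r[1],1),round(r[2],2),'med',np.round(np.median(p,0),4))
    reg('table',.4,.5,-.2,-.1,-.02,.015)
    reg('bridge',.6,.7,-.16,.18,.18,.196)
    reg('bed',.4,.75,-.06,.14,.027,.046)
    reg('flange',.45,.65,-.03,.1,.052,.068)
    reg('lip',.45,.5,-.03,.1,.070,.095)
    reg('boss',.54,.63,-.02,.08,.082,.097)
    reg('pin',.62,.73,.05,.12,.28,.31)
    reg('knob',.54,.62,-.16,-.08,.225,.25)
    reg('rollers',.64,.72,-.05,.12,.052,.07)
E
```

```text
top cam at [ 0.372 -0.005  1.569] f 551.2931853602763
table 541 z [-0.0062 -0.0002  0.0077] rect [ 450.  -150.1] [99.6 99.5] 89.71 med [ 4.231e-01 -1.332e-01 -2.000e-04]
bridge 1930 z [0.1845 0.1899 0.1944] rect [647.1   9.6] [300.4  65. ] 86.52 med [0.6466 0.0044 0.1899]
bed 2859 z [0.0317 0.0373 0.043 ] rect [570.6  41.1] [197.7 300.1] 88.72 med [0.5213 0.0577 0.0373]
flange 1068 z [0.0542 0.0595 0.0654] rect [549.1  24.1] [151.6  84. ] 3.93 med [0.5392 0.0253 0.0595]
lip 139 z [0.0726 0.0824 0.0879] rect [486.1  20.8] [25.2 81.6] 3.87 med [0.4791 0.0203 0.0824]
boss 250 z [0.0832 0.0875 0.0923] rect [582.9  26.4] [47.9 48.9] 2.47 med [0.5836 0.0263 0.0875]
pin 74 z [0.2863 0.2965 0.3   ] rect [675.8  76.9] [20.  20.3] 67.61 med [0.6749 0.0761 0.2965]
knob 57 z [0.2265 0.2386 0.2445] rect [ 573.  -125.4] [17.4 18.8] 19.09 med [ 0.5721 -0.1253  0.2386]
rollers 0
scene cam at [ 1.204 -0.134  0.939] f 451.6091665545329
table 94 z [-0.0024  0.0014  0.0036] rect [ 415.2 -135.8] [71.8 29.7] 88.04 med [ 0.4116 -0.1396  0.0014]
bridge 2617 z [0.1832 0.1904 0.1936] rect [650.   10.8] [298.2  52.7] 88.48 med [ 6.584e-01 -4.000e-04  1.904e-01]
bed 3248 z [0.0342 0.0382 0.0414] rect [569.6  43.5] [198.4 304.7] 88.42 med [0.6558 0.0349 0.0382]
flange 488 z [0.0562 0.0606 0.0657] rect [551.4  23.5] [145.6  83.9] 1.38 med [0.5034 0.0155 0.0606]
lip 225 z [0.0712 0.0814 0.0861] rect [485.1  21.4] [29.7 83.2] 1.44 med [0.4814 0.0211 0.0814]
boss 0
pin 143 z [0.2817 0.2964 0.2992] rect [677.1  77.9] [21.3 20.4] 0.35 med [0.681  0.0766 0.2964]
knob 95 z [0.2263 0.2389 0.2421] rect [ 573.6 -123.8] [18.4 18.5] 72.43 med [ 0.5775 -0.1242  0.2389]
rollers 165 z [0.0546 0.0626 0.0685] rect [679.6  35.7] [106.5  23.4] 88.89 med [0.6827 0.0007 0.0626]
```

Run:
```python
import cv2
a=cv2.imread('pics/scene0.png')[220:360,240:440]; cv2.imwrite('pics/sc0.png',cv2.resize(a,None,fx=4,fy=4,interpolation=2))
a=cv2.imread('pics/top0.png')[160:300,230:400]; cv2.imwrite('pics/tc0.png',cv2.resize(a,None,fx=4,fy=4,interpolation=2))
```

```text
(no output)
```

View pics/sc0.png

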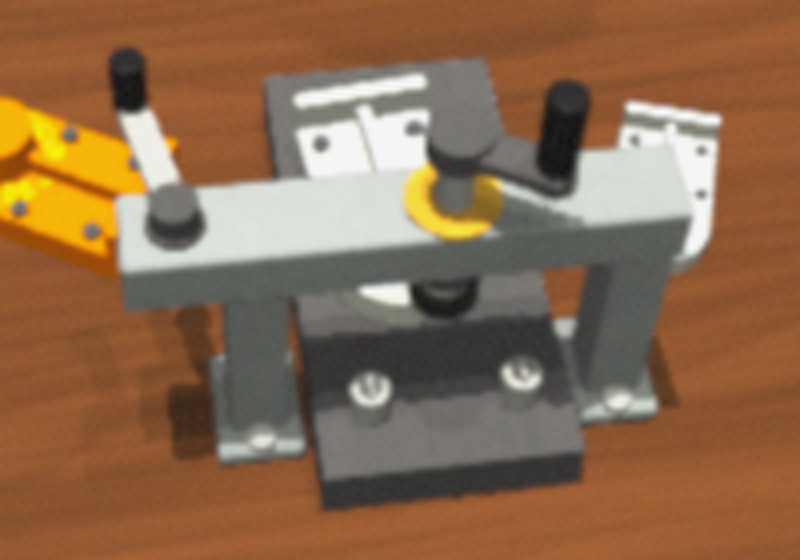

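View pics/tc0.png

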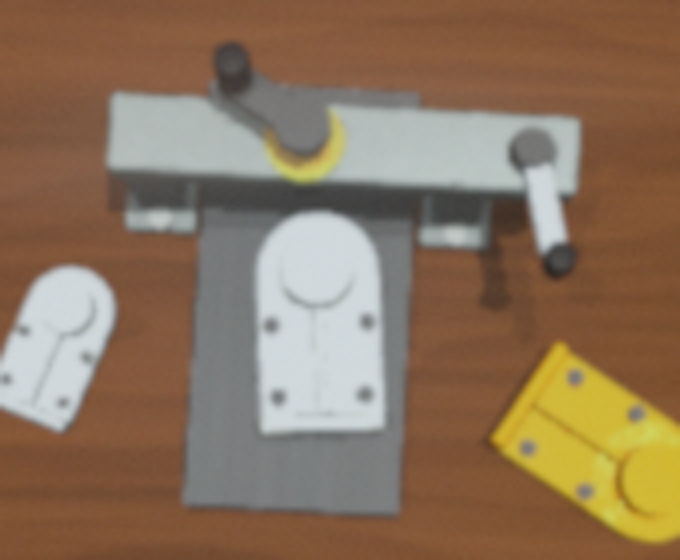

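>>> send_rows --pt "0.034 0.028 0 8.5 105" --pt "0.034 0.028 0 8.5 105" --pt "0.034 0.028 0 8.5 105" --pt "0.034 0.028 0 8.5 105" --pt "0.034 0.028 0 8.5 105" --pt "0.034 0.028 0 8.5 105" --pt "0.034 0.028 0 8.5 105" --pt "0.034 0.028 0 8.5 105" --pt "0 0.04 0 8.5 105" --pt "0 0.04 0 8.5 105" --pt "0 0.04 0 8.5 105" --pt "0 0.04 0 8.5 105"

```text
clock: 2.5
tcp_pos: [0.4034, -0.1742, 0.2313]
orientation: [0.0, 0.975, 0.221, 0.0]
wrist_force: [0.5, 0.5, -0.2]
finger_gap: 0.0499
```

```bash
cat >> h.py <<'E'
from scipy.spatial.transform import Rotation as Ro
def st():
    s=monitor.get_state(); w,x,y,z=s['orientation']; R=Ro.from_quat([x,y,z,w]).as_matrix()
    print('t',round(s['clock'],2),'tcp',np.round(s['tcp_pos'],4),'yawx',round(np.degrees(np.arctan2(R[1,0],R[0,0])),2),'zax',np.round(R[:,2],3),'j',np.round(s['joint_pos'],2),'F',np.round(s['wrist_force'],2),'M',np.round(s['ft_torque'],3),'gap',round(s['finger_gap'],4)); return s,R
E
python3 - <<'E'
from h import *
st()
E
```

```text
t 2.5 tcp [ 0.4034 -0.1742  0.2313] yawx 25.57 zax [ 0. -0. -1.] j [-0.59  0.05 -0.28  1.24  0.    0.53] F [ 0.55  0.45 -0.17] M [ 0.017 -0.029  0.003] gap 0.0499
```

>>> send_rows --pt "0.004 0.024 0 8.5 105" --pt "0.004 0.024 0 8.5 105" --pt "0.004 0.024 0 8.5 105" --pt "0.004 0.024 0 8.5 105" --pt "0.004 0.024 0 8.5 105" --pt "0.004 0.024 0 8.5 105" --pt "0.004 0.024 0 8.5 105" --pt "0.004 0.024 0 8.5 105" --pt "0 0 -0.043 0 105" --pt "0 0 -0.043 0 105" --pt "0 0 -0.043 0 105" --pt "0 0 -0.043 0 105"

```text
clock: 3.7
tcp_pos: [0.4358, 0.0164, 0.0582]
orientation: [0.001, 0.687, 0.727, 0.001]
wrist_force: [0.6, 1.1, -1.3]
finger_gap: 0.0502
```

Run:
```python
from h import *
st()
c=snap('wrist','w1.png'); snap('scene','s1.png')
a=cv2.imread('pics/s1.png')[220:360,240:440]; cv2.imwrite('pics/s1c.png',cv2.resize(a,None,fx=4,fy=4,interpolation=2))
```

```text
t 3.7 tcp [0.4358 0.0164 0.0582] yawx 93.25 zax [ 0.002 -0.    -1.   ] j [-0.15  0.18 -0.58  0.8   0.   -0.2 ] F [ 0.61  1.13 -1.28] M [ 0.031 -0.062  0.018] gap 0.0502
```

View pics/w1.png

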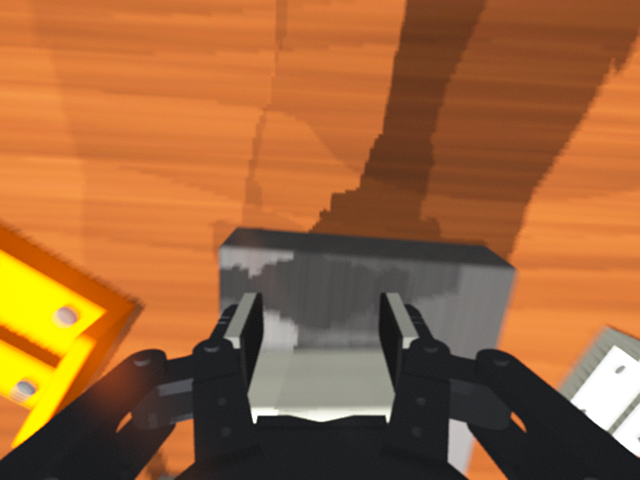

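View pics/s1c.png

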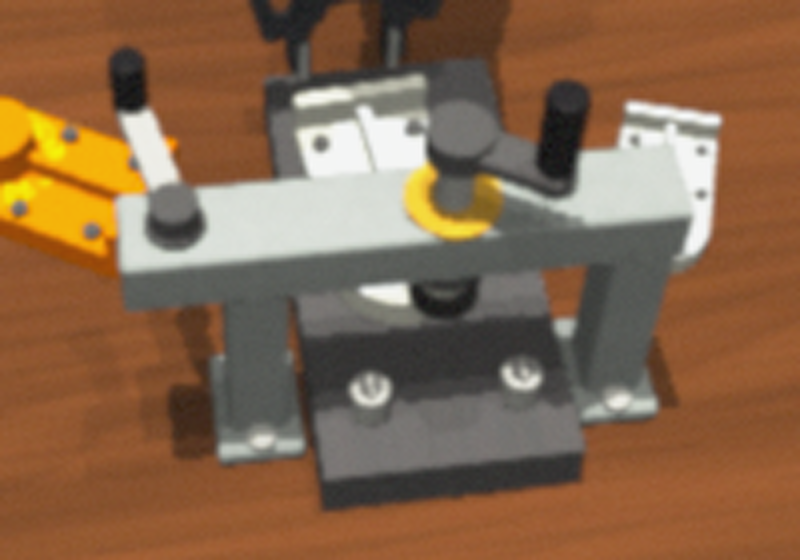

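>>> send_rows --pt "0.012 0.002 0 0 105" --pt "0.008 0.001 0 0.0 105" --pt "0.006 0.001 0 0 105" --pt "0.006 0.001 0 0 105" --pt "0.006 0.001 0 0 105" --pt "0.006 0.001 0 0 105" --pt "0.006 0.001 0 0 105" --pt "0.006 0.001 0 0 105" --pt "0.006 0.001 0 0 105" --pt "0.006 0.001 0 0 105" --pt "0.006 0.001 0 0 105" --pt "0.003 0 0 0 105"

```text
clock: 5.0
tcp_pos: [0.512, 0.0282, 0.0607]
orientation: [-0.0, 0.687, 0.727, -0.001]
wrist_force: [-7.2, 0.2, 4.1]
finger_gap: 0.0501
```

```bash
cat > look.py <<'E'
import sys
from m import *
tag=sys.argv[1]
st()
c=snap('scene','s%s.png'%tag); t=snap('top','t%s.png'%tag)
np.savez('scene_l.npz',**c); np.savez('top_l.npz',**t)
a=c['img'][220:360,240:440,::-1]; a=cv2.resize(a,None,fx=2,fy=2,interpolation=2)
b=t['img'][150:290,230:400,::-1]; b=cv2.resize(b,(400,330),interpolation=2)[:280]
cv2.imwrite('pics/c%s.png'%tag,np.hstack([a,b]))
for cam in ('scene','top'):
  for n in ['boss_top','lip','crank_pin','pad_face','lock_knob']:
    r=eyes.tip_of(n,cam)
    print(cam,n,[(np.round(d['xyz'],4).tolist(),round(d['conf'],2)) for d in r if 0.44<d['xyz'][0]<.75 and -.2<d['xyz'][1]<.12])
E
python3 look.py 2
```

```text
t 5.0 tcp [0.512  0.0282 0.0607] yawx 93.23 zax [-0.002 -0.001 -1.   ] j [-0.1   0.31 -0.4   0.86 -0.   -0.16] F [-7.21  0.16  4.12] M [-0.156  1.526  0.026] gap 0.0501
scene boss_top [([0.6288, 0.0321, 0.0869], 0.75)]
scene lip [([0.5261, 0.0309, 0.0667], 0.83), ([0.505, -0.1184, 0.029], 0.58), ([0.5755, -0.1258, 0.2043], 0.38)]
scene crank_pin [([0.674, 0.0762, 0.2389], 0.88)]
scene pad_face [([0.6477, 0.0323, 0.106], 0.56), ([0.6746, 0.0767, 0.2406], 0.29)]
scene lock_knob [([0.5735, -0.127, 0.2073], 0.85)]
top boss_top [([0.6319, 0.0338, 0.0902], 0.6)]
top lip [([0.5051, -0.1149, 0.0329], 0.78), ([0.6311, 0.0323, 0.0411], 0.63)]
top crank_pin [([0.6729, 0.0811, 0.242], 0.56)]
top pad_face []
top lock_knob [([0.5742, -0.1277, 0.2055], 0.8)]
```

View pics/c2.png

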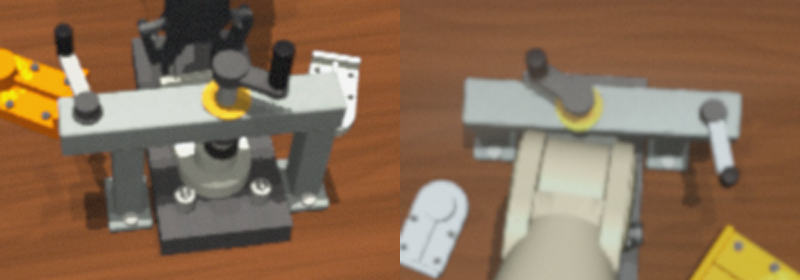

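The nose is about 19 mm short of home and the cover is sliding under roughly 7 N. I'll continue slowly.

>>> send_rows --pt "0.004 0.0005 0 0 105" --pt "0.004 0.0005 0 0 105" --pt "0.004 0.0005 0 0 105" --pt "0.003 0.0005 0 0 105" --pt "0.002 0 0 0 105" --pt "0.001 0 0 0 105"

```text
clock: 6.2
tcp_pos: [0.5276, 0.0301, 0.0606]
orientation: [-0.002, 0.687, 0.727, -0.002]
wrist_force: [-14.3, -1.4, 12.9]
finger_gap: 0.0503
```

>>> send_rows --pt "0.001 0 0 0 105" --pt "0 0 0 0 105"

```text
clock: 6.4
tcp_pos: [0.5276, 0.0301, 0.0606]
orientation: [-0.002, 0.687, 0.727, -0.003]
wrist_force: [-15.9, -0.4, 12.2]
finger_gap: 0.0504
```

```bash
python3 look.py 3
```

```text
t 6.4 tcp [0.5276 0.0301 0.0606] yawx 93.21 zax [-0.007 -0.001 -1.   ] j [-0.09  0.35 -0.35  0.88 -0.   -0.15] F [-15.93  -0.37  12.17] M [-0.344  2.882 -0.102] gap 0.0504
scene boss_top [([0.6469, 0.0324, 0.0908], 0.78)]
scene lip [([0.5055, -0.1211, 0.0277], 0.9), ([0.5381, 0.031, 0.0684], 0.57)]
scene crank_pin [([0.6752, 0.0751, 0.243], 0.56)]
scene pad_face [([0.6462, 0.0341, 0.1063], 0.55)]
scene lock_knob [([0.5726, -0.128, 0.2045], 0.98)]
top boss_top []
top lip [([0.5036, -0.1178, 0.0307], 0.91)]
top crank_pin [([0.6728, 0.0777, 0.2425], 0.92)]
top pad_face []
top lock_knob [([0.5724, -0.127, 0.208], 0.67)]
```

View pics/c3.png

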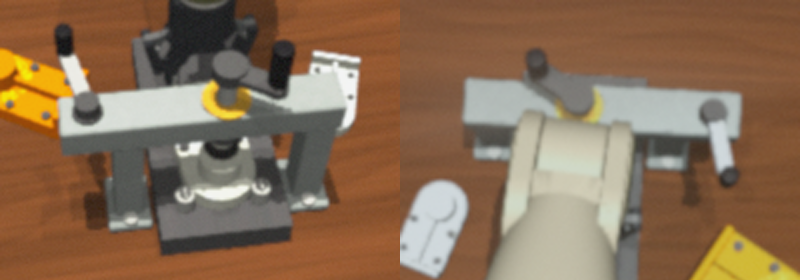

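>>> send_rows --pt "0.001 0 0 0 105" --pt "0.001 0 0 0 105" --pt "0 0 0 0 105"

```text
clock: 7.3
tcp_pos: [0.5285, 0.0299, 0.0605]
orientation: [-0.003, 0.687, 0.726, -0.004]
wrist_force: [-18.7, -1.6, 14.3]
finger_gap: 0.0503
```

Run:
```python
from m import *
st()
acc=[]
for i in range(3):
    c=eyes.read_camera('scene'); acc.append(c['z_map'].copy())
c['z_map']=np.median(acc,0); np.savez('scene_l.npz',**c)
W=cloud(c)
a=c['img'][260:330,310:390,::-1]; cv2.imwrite('pics/z4.png',cv2.resize(a,None,fx=8,fy=8,interpolation=cv2.INTER_CUBIC))
for u in (344,348,352,356): 
  print(u,[ (v,*np.round(W[v,u]*1000).astype(int)) for v in range(284,312,1)])
```

```text
t 7.3 tcp [0.5285 0.0299 0.0605] yawx 93.16 zax [-0.009 -0.002 -1.   ] j [-0.09  0.35 -0.35  0.89 -0.   -0.15] F [-18.74  -1.62  14.32] M [-0.704  3.331 -0.463] gap 0.0503
344 [(284, np.int64(673), np.int64(14), np.int64(176)), (285, np.int64(673), np.int64(14), np.int64(173)), (286, np.int64(673), np.int64(14), np.int64(169)), (287, np.int64(674), np.int64(14), np.int64(166)), (288, np.int64(673), np.int64(15), np.int64(162)), (289, np.int64(673), np.int64(15), np.int64(158)), (290, np.int64(673), np.int64(15), np.int64(155)), (291, np.int64(652), np.int64(21), np.int64(120)), (292, np.int64(655), np.int64(21), np.int64(119)), (293, np.int64(658), np.int64(20), np.int64(121)), (294, np.int64(660), np.int64(20), np.int64(119)), (295, np.int64(659), np.int64(20), np.int64(114)), (296, np.int64(661), np.int64(20), np.int64(114)), (297, np.int64(660), np.int64(20), np.int64(109)), (298, np.int64(650), np.int64(24), np.int64(88)), (299, np.int64(653), np.int64(23), np.int64(89)), (300, np.int64(656), np.int64(22), np.int64(89)), (301, np.int64(657), np.int64(22), np.int64(87)), (302, np.
[... 4052 characters left out ...]
(298, np.int64(667), np.int64(46), np.int64(109)), (299, np.int64(656), np.int64(50), np.int64(88)), (300, np.int64(658), np.int64(49), np.int64(88)), (301, np.int64(660), np.int64(49), np.int64(86)), (302, np.int64(665), np.int64(48), np.int64(90)), (303, np.int64(667), np.int64(47), np.int64(89)), (304, np.int64(669), np.int64(47), np.int64(89)), (305, np.int64(671), np.int64(46), np.int64(88)), (306, np.int64(672), np.int64(47), np.int64(85)), (307, np.int64(673), np.int64(47), np.int64(82)), (308, np.int64(671), np.int64(48), np.int64(75)), (309, np.int64(673), np.int64(47), np.int64(73)), (310, np.int64(672), np.int64(48), np.int64(67)), (311, np.int64(671), np.int64(49), np.int64(62))]
```

View pics/z4.png

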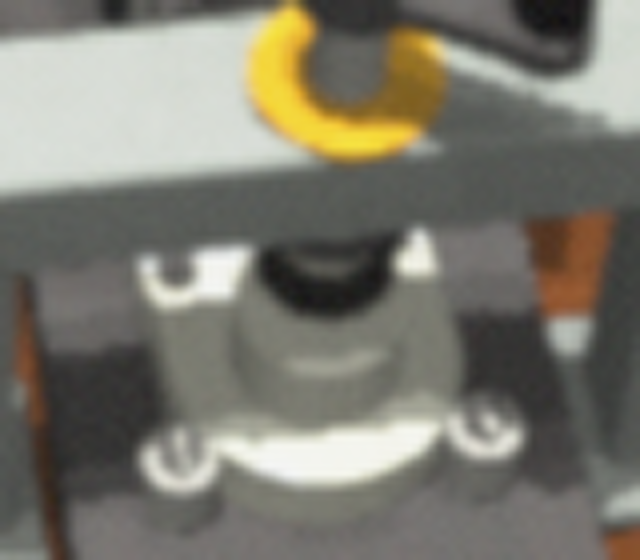

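Home: boss back edge x≈0.674 m gives a centre of about 0.649, the same as the pad, and the nose sits at both rollers. I'll back off, lift, and turn toward the pin.

>>> send_rows --pt "-0.01 -0.001 0 0 105" --pt "-0.02 -0.002 0 0 105" --pt "-0.02 0 0.02 0 60" --pt "0 0 0.05 7.7 60" --pt "0 0 0.05 7.7 60" --pt "0 0 0.05 7.7 60" --pt "0 0 0.05 7.7 60" --pt "0 0 0.05 7.7 60" --pt "0 0 0.03 7.7 60" --pt "0.02 0 0 7.7 60" --pt "0.02 0 0 0 60"

```text
clock: 8.55
tcp_pos: [0.5255, 0.0273, 0.3633]
orientation: [0.004, 0.282, 0.96, 0.001]
wrist_force: [-0.1, -0.4, -0.2]
finger_gap: 0.0653
```

```bash
python3 look.py 5
python3 - <<'E'
from m import *
s,R=st(); c=snap('wrist','w5.png')
T=np.eye(4);T[:3,:3]=R;T[:3,3]=s['tcp_pos']; T=T@np.array(c['T_tool_cam']); print(np.round(c['T_tool_cam'],3))
for cam in ('scene','top'):
    c=dict(np.load(cam+'_l.npz')); W=cloud(c); X,Y,Z=W[...,0],W[...,1],W[...,2]
    for n,x0,x1,y0,y1,z0,z1 in (('pin',.62,.73,.05,.12,.27,.31),('hub',.62,.68,0,.055,.21,.27),('arm',.65,.67,.045,.06,.21,.27)):
        p=W[(X>x0)&(X<x1)&(Y>y0)&(Y<y1)&(Z>z0)&(Z<z1)]
        if len(p): r=cv2.minAreaRect(p[:,:2].astype(np.float32)*1000); print(cam,n,len(p),np.round(r[0],1),np.round(r[1],1),np.round(np.percentile(p[:,2],[5,50,95]),4))
E
```

```text
t 8.55 tcp [0.5255 0.0273 0.3633] yawx 147.3 zax [ 0.008 -0.001 -1.   ] j [-0.1   0.21  0.23  1.58  0.   -1.1 ] F [-0.08 -0.36 -0.18] M [ 0.021 -0.014 -0.017] gap 0.0653
scene boss_top [([0.6462, 0.0359, 0.0863], 0.57)]
scene lip [([0.5037, -0.1176, 0.0301], 0.76)]
scene crank_pin [([0.6717, 0.0765, 0.2427], 0.67)]
scene pad_face [([0.6705, 0.0773, 0.2402], 0.62), ([0.6492, 0.0345, 0.1067], 0.6), ([0.6468, 0.0361, 0.1889], 0.53)]
scene lock_knob []
top boss_top []
top lip [([0.505, -0.1155, 0.0345], 0.66)]
top crank_pin []
top pad_face []
top lock_knob [([0.5744, -0.1287, 0.2099], 0.72)]
t 9.15 tcp [0.5232 0.0273 0.3595] yawx 147.12 zax [ 0.  0. -1.] j [-0.1   0.21  0.22  1.58  0.   -1.1 ] F [ 0.19 -0.39  0.2 ] M [-0.004  0.005  0.002] gap 0.0651
[[ 1.     0.     0.001  0.001]
 [-0.001  0.956  0.294 -0.074]
 [-0.001 -0.294  0.956 -0.142]
 [ 0.     0.     0.     1.   ]]
scene pin 185 [677.5  78. ] [20.9 20.8] [0.2716 0.2927 0.2998]
scene hub 362 [651.3  40.6] [44.8 37.1] [0.2152 0.2467 0.2498]
scene arm 68 [660.1  52.5] [14.6 18.8] [0.2393 0.2439 0.2491]
```

View pics/c5.png

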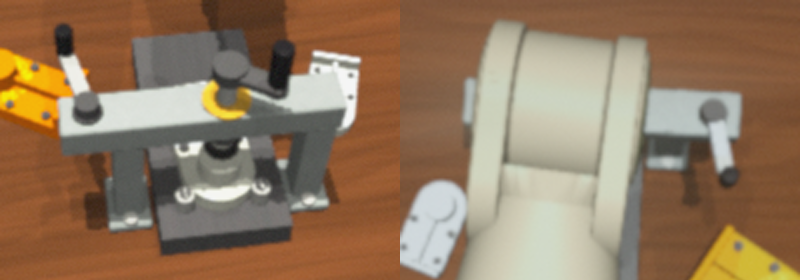

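View pics/w5.png

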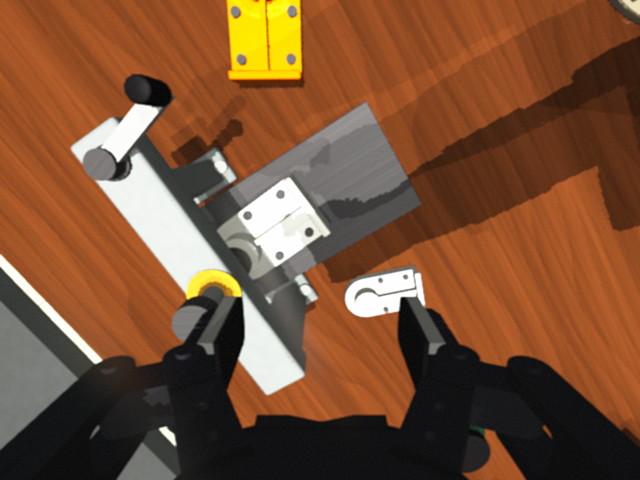

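>>> send_rows --pt "0.038 0.0125 0 0 60" --pt "0.038 0.0125 0 0 60" --pt "0.038 0.0125 0 0 60" --pt "0.038 0.0125 0 0 60" --pt "0 0 0 0 60" --pt "0 0 -0.034 0 60" --pt "0 0 -0.034 0 60" --pt "0 0 -0.034 0 60" --pt "0 0 0 0 60"

```text
clock: 10.1
tcp_pos: [0.6714, 0.077, 0.2514]
orientation: [-0.006, 0.283, 0.959, -0.002]
wrist_force: [0.1, 0.1, -1.2]
finger_gap: 0.0654
```

Run:
```python
from m import *
s,R=st(); c=snap('wrist','w6.png')
```

```text
t 10.1 tcp [0.6714 0.077  0.2514] yawx 147.11 zax [-0.012  0.    -1.   ] j [-0.    0.53  0.43  1.48  0.   -1.  ] F [ 0.08  0.15 -1.18] M [-0.042  0.052 -0.015] gap 0.0654
```

View pics/w6.png

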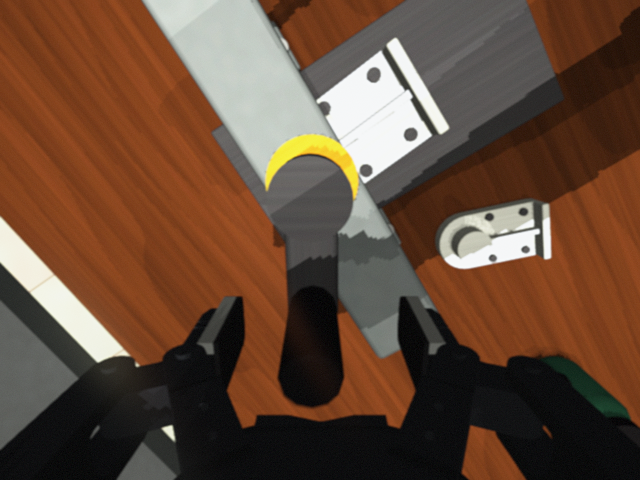

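The pin (310,350) stands midway between the fingers, with the crank arm running radially up to the hub (313,200). Closing now.

>>> send_rows --pt "0.002 0 0.003 0 255" --pt "0 0 0 0 255" --pt "0 0 0 0 255" --pt "0 0 0 0 255" --pt "0 0 0 0 255" --pt "0 0 0 0 255" --newtons 45

```text
clock: 10.75
tcp_pos: [0.6787, 0.0774, 0.2633]
orientation: [0.002, 0.283, 0.959, 0.001]
wrist_force: [0.1, 1.0, 6.4]
finger_gap: 0.0206
```

```bash
cat > plan.py <<'E'
# plan.py phi(deg) n dphi [cx cy]: rows for clockwise arc
import sys,numpy as np
phi,n,d=float(sys.argv[1]),int(sys.argv[2]),float(sys.argv[3])
r=.05
a=np.radians(phi-d*np.arange(n+1)); P=np.c_[np.cos(a),np.sin(a)]*r
for q in np.diff(P,axis=0): print([round(q[0],4),round(q[1],4),-round(.018*d/360,5),-d,255])
E
python3 - <<'E'
from m import *
s,R=st(); p=s['tcp_pos']; d=p[:2]-np.array([.649,.0355]); print(np.degrees(np.arctan2(d[1],d[0])),np.hypot(*d))
E
python3 plan.py 57.6 12 7.5
```

```text
t 10.75 tcp [0.6787 0.0774 0.2633] yawx 147.12 zax [ 0.005  0.    -1.   ] j [-0.    0.53  0.46  1.49  0.   -1.  ] F [0.09 1.02 6.38] M [ 0.144  0.187 -0.027] gap 0.0206
54.63281840200889 0.05137793832010904
[np.float64(0.0053), np.float64(-0.0039), -0.00037, -7.5, 255]
[np.float64(0.0047), np.float64(-0.0045), -0.00037, -7.5, 255]
[np.float64(0.0041), np.float64(-0.0051), -0.00037, -7.5, 255]
[np.float64(0.0034), np.float64(-0.0056), -0.00037, -7.5, 255]
[np.float64(0.0026), np.float64(-0.006), -0.00037, -7.5, 255]
[np.float64(0.0018), np.float64(-0.0063), -0.00037, -7.5, 255]
[np.float64(0.001), np.float64(-0.0065), -0.00037, -7.5, 255]
[np.float64(0.0002), np.float64(-0.0065), -0.00037, -7.5, 255]
[np.float64(-0.0007), np.float64(-0.0065), -0.00037, -7.5, 255]
[np.float64(-0.0015), np.float64(-0.0064), -0.00037, -7.5, 255]
[np.float64(-0.0024), np.float64(-0.0061), -0.00037, -7.5, 255]
[np.float64(-0.0031), np.float64(-0.0057), -0.00037, -7.5, 255]
```

```bash
sed -i 's/print(\[round(q\[0\],4),round(q\[1\],4)/print([round(float(q[0]),4),round(float(q[1]),4)/' plan.py; python3 plan.py 55 12 7.5
```

```text
[0.0051, -0.0041, -0.00037, -7.5, 255]
[0.0045, -0.0047, -0.00037, -7.5, 255]
[0.0039, -0.0053, -0.00037, -7.5, 255]
[0.0031, -0.0057, -0.00037, -7.5, 255]
[0.0024, -0.0061, -0.00037, -7.5, 255]
[0.0016, -0.0064, -0.00037, -7.5, 255]
[0.0007, -0.0065, -0.00037, -7.5, 255]
[-0.0001, -0.0065, -0.00037, -7.5, 255]
[-0.001, -0.0065, -0.00037, -7.5, 255]
[-0.0018, -0.0063, -0.00037, -7.5, 255]
[-0.0026, -0.006, -0.00037, -7.5, 255]
[-0.0034, -0.0056, -0.00037, -7.5, 255]
```

>>> send_rows --pt "0.0051 -0.0041 -0.0004 -7.5 255" --pt "0.0045 -0.0047 -0.0004 -7.5 255" --pt "0.0039 -0.0053 -0.0004 -7.5 255" --pt "0.0031 -0.0057 -0.0004 -7.5 255" --pt "0.0024 -0.0061 -0.0004 -7.5 255" --pt "0.0016 -0.0064 -0.0004 -7.5 255"

```text
clock: 11.35
tcp_pos: [0.7004, 0.0442, 0.2611]
orientation: [0.003, 0.63, 0.776, 0.002]
wrist_force: [2.2, -0.5, 6.2]
finger_gap: 0.0208
```

```bash
cat > c.py <<'E'
from m import *
s,R=st(); p=s['tcp_pos']; d=p[:2]-np.array([.649,.0355]); print('phi',np.degrees(np.arctan2(d[1],d[0])),'r',np.hypot(*d))
E
python3 c.py
```

```text
t 11.35 tcp [0.7004 0.0442 0.2611] yawx 101.83 zax [ 0.007 -0.001 -1.   ] j [-0.05  0.58  0.52  1.51 -0.   -0.26] F [ 2.25 -0.48  6.18] M [-0.316 -0.196  0.218] gap 0.0208
phi 9.566911289497176 r 0.052075662536608607
```

```bash
python3 plan.py 10 23 7.5
```

```text
[0.0007, -0.0065, -0.00037, -7.5, 255]
[-0.0001, -0.0065, -0.00037, -7.5, 255]
[-0.001, -0.0065, -0.00037, -7.5, 255]
[-0.0018, -0.0063, -0.00037, -7.5, 255]
[-0.0026, -0.006, -0.00037, -7.5, 255]
[-0.0034, -0.0056, -0.00037, -7.5, 255]
[-0.0041, -0.0051, -0.00037, -7.5, 255]
[-0.0047, -0.0045, -0.00037, -7.5, 255]
[-0.0053, -0.0039, -0.00037, -7.5, 255]
[-0.0057, -0.0031, -0.00037, -7.5, 255]
[-0.0061, -0.0024, -0.00037, -7.5, 255]
[-0.0064, -0.0016, -0.00037, -7.5, 255]
[-0.0065, -0.0007, -0.00037, -7.5, 255]
[-0.0065, 0.0001, -0.00037, -7.5, 255]
[-0.0065, 0.001, -0.00037, -7.5, 255]
[-0.0063, 0.0018, -0.00037, -7.5, 255]
[-0.006, 0.0026, -0.00037, -7.5, 255]
[-0.0056, 0.0034, -0.00037, -7.5, 255]
[-0.0051, 0.0041, -0.00037, -7.5, 255]
[-0.0045, 0.0047, -0.00037, -7.5, 255]
[-0.0039, 0.0053, -0.00037, -7.5, 255]
[-0.0031, 0.0057, -0.00037, -7.5, 255]
[-0.0024, 0.0061, -0.00037, -7.5, 255]
```

>>> send_rows --pt "0.0007 -0.0065 -0.0004 -7.5 255" --pt "-0.0001 -0.0065 -0.0004 -7.5 255" --pt "-0.001 -0.0065 -0.0004 -7.5 255" --pt "-0.0018 -0.0063 -0.0004 -7.5 255" --pt "-0.0026 -0.006 -0.0004 -7.5 255" --pt "-0.0034 -0.0056 -0.0004 -7.5 255" --pt "-0.0041 -0.0051 -0.0004 -7.5 255" --pt "-0.0047 -0.0045 -0.0004 -7.5 255" --pt "-0.0053 -0.0039 -0.0004 -7.5 255" --pt "-0.0057 -0.0031 -0.0004 -7.5 255" --pt "-0.0061 -0.0024 -0.0004 -7.5 255" --pt "-0.0064 -0.0016 -0.0004 -7.5 255"

```text
clock: 12.55
tcp_pos: [0.6588, -0.0164, 0.2566]
orientation: [0.003, 0.995, 0.102, 0.003]
wrist_force: [-0.0, -8.0, 8.0]
finger_gap: 0.0207
```

```bash
python3 c.py
```

```text
t 12.55 tcp [ 0.6588 -0.0164  0.2566] yawx 11.71 zax [ 0.006 -0.006 -1.   ] j [-0.14  0.48  0.35  1.44 -0.01  1.22] F [-0.01 -7.99  7.98] M [-1.522  0.661  0.252] gap 0.0207
phi -79.29533121857025 r 0.05284875723956915
```

>>> send_rows --pt "-0.0065 -0.0017 -0.0004 -7.5 255" --pt "-0.0065 -0.0004 -0.0004 -7.5 255" --pt "-0.0065 0.001 -0.0004 -7.5 255" --pt "-0.0063 0.0018 -0.0004 -7.5 255" --pt "-0.006 0.0026 -0.0004 -7.5 255" --pt "-0.0056 0.0034 -0.0004 -7.5 255" --pt "-0.0051 0.0041 -0.0004 -7.5 255" --pt "-0.0045 0.0047 -0.0004 -7.5 255" --pt "-0.0039 0.0053 -0.0004 -7.5 255" --pt "-0.0031 0.0057 -0.0004 -7.5 255" --pt "-0.0024 0.0061 -0.0004 -7.5 255"

```text
clock: 13.65
tcp_pos: [0.5999, 0.0187, 0.2524]
orientation: [0.001, 0.816, -0.579, 0.001]
wrist_force: [-8.3, -2.2, 13.1]
finger_gap: 0.0205
```

```bash
python3 c.py
```

```text
t 13.65 tcp [0.5999 0.0187 0.2524] yawx -70.73 zax [ 0.001 -0.002 -1.   ] j [-0.1   0.36  0.16  1.37 -0.    2.7 ] F [-8.26 -2.16 13.13] M [-0.351  1.74   0.126] gap 0.0205
phi -161.10672037837142 r 0.051943516045685166
```

>>> send_rows --pt "0 0 0 0 60" --pt "0 0 0 0 60" --pt "0 0 0 0 60" --pt "0 0 0.03 0 60" --pt "0 0 0.035 8.5 60" --pt "0 0 0 8.5 60" --pt "0 0 0 8.5 60" --pt "0 0 0 8.5 60" --pt "0 0 0 8.5 60" --pt "0 0 0 8.5 60" --pt "0 0 0 8.5 60" --pt "0 0 0 8.5 60"

```text
clock: 14.85
tcp_pos: [0.6016, 0.0193, 0.3133]
orientation: [-0.0, 1.0, -0.017, -0.0]
wrist_force: [-0.6, 0.0, -0.2]
finger_gap: 0.065
```

>>> send_rows --pt "0 0 0 8.5 60" --pt "0 0 0 8.5 60" --pt "0 0 0 8.5 60" --pt "0 0 0 8.5 60" --pt "0 0 0 8.5 60" --pt "0 0 0 8.5 60" --pt "0 0 0 8.5 60" --pt "0 0 0 8.5 60" --pt "0 0 0 8.5 60" --pt "0 0 0 8.5 60" --pt "0 0 0 8.5 60" --pt "0 0 0 8.5 60"

```text
clock: 16.05
tcp_pos: [0.6016, 0.0193, 0.3133]
orientation: [-0.0, 0.643, 0.766, -0.0]
wrist_force: [-0.7, -0.0, 0.2]
finger_gap: 0.0653
```

```bash
python3 c.py
python3 - <<'E'
from m import *
c=snap('wrist','w7.png')
acc=[]
for i in range(3):
    c=eyes.read_camera('scene'); acc.append(c['z_map'].copy())
c['z_map']=np.median(acc,0)
W=cloud(c)
a=c['img'][260:330,310:390,::-1]; cv2.imwrite('pics/z7.png',cv2.resize(a,None,fx=8,fy=8,interpolation=cv2.INTER_CUBIC))
for u in (348,352): 
  print(u,[ (v,*[int(round(q*1000)) for q in W[v,u]]) for v in range(289,312,1)])
for n in ['crank_pin','pad_face','boss_top']: print(n,[(np.round(d['xyz'],4).tolist(),round(d['conf'],2)) for d in eyes.tip_of(n,'scene')])
E
```

```text
t 16.05 tcp [0.6016 0.0193 0.3133] yawx 100.02 zax [-0.  0. -1.] j [-0.1   0.36  0.32  1.52  0.   -0.28] F [-0.67 -0.05  0.23] M [-0.021  0.002  0.001] gap 0.0653
phi -161.10414871868466 r 0.05007865439428738
348 [(289, 674, 23, 158), (290, 658, 28, 131), (291, 660, 28, 130), (292, 663, 27, 130), (293, 664, 27, 128), (294, 662, 28, 121), (295, 664, 28, 120), (296, 660, 29, 110), (297, 660, 29, 106), (298, 664, 29, 108), (299, 668, 28, 110), (300, 667, 28, 105), (301, 667, 28, 102), (302, 667, 29, 98), (303, 664, 30, 88), (304, 667, 29, 89), (305, 669, 29, 89), (306, 671, 28, 88), (307, 671, 29, 83), (308, 672, 29, 81), (309, 673, 29, 77), (310, 672, 29, 72), (311, 673, 29, 70)]
352 [(289, 673, 32, 155), (290, 659, 37, 129), (291, 662, 36, 130), (292, 665, 36, 131), (293, 666, 36, 129), (294, 664, 36, 123), (295, 664, 37, 119), (296, 661, 38, 110), (297, 661, 38, 106), (298, 665, 37, 108), (299, 667, 37, 107), (300, 669, 37, 106), (301, 670, 37, 103), (302, 668, 38, 96), (303, 664, 39, 87), (304, 668, 38, 88), (305, 671, 38, 89), (306, 674, 37, 90), (307, 674, 37, 86), (308, 674, 37, 81), (309, 674, 38, 78), (310, 673, 38, 73), (311, 674, 38, 70)]
crank_pin [([0.5997, 0.0184, 0.2301], 0.62)]
pad_face [([0.6508, 0.0336, 0.0949], 0.48)]
boss_top [([0.4484, -0.2132, 0.0477], 0.91), ([0.6486, 0.0334, 0.0892], 0.84), ([0.5541, 0.1957, 0.0435], 0.8)]
```

View pics/w7.png

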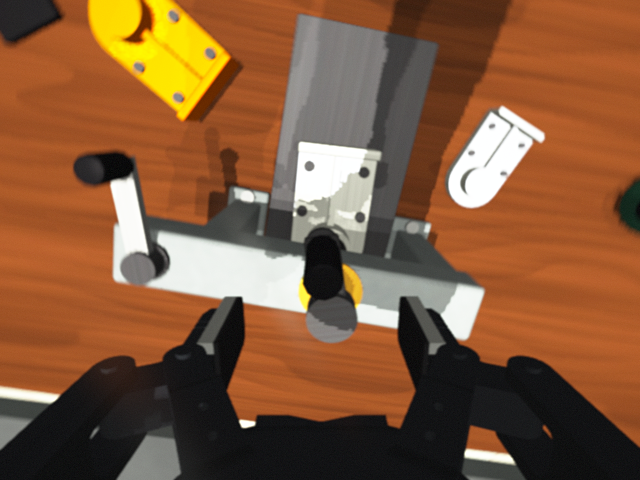

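View pics/z7.png

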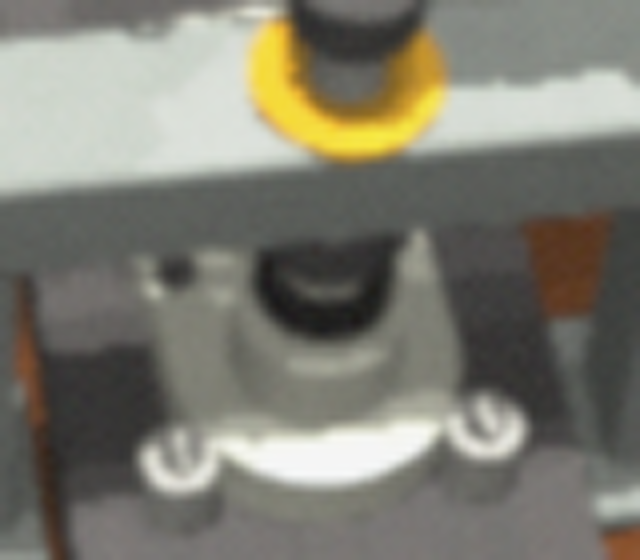

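Run:
```python
from m import *
c=dict(np.load('scene_l.npz')); K=c['camera_matrix']; Ti=np.linalg.inv(c['pose'])
def pr(p): q=K@(Ti@np.array([*p,1]))[:3]; return q[:2]/q[2]
# pad/boss back lower rims projected -> lowest row of circle
def low(r,z,cx=.6495,cy=.036):
    a=np.linspace(0,2*np.pi,200); return max(pr((cx+r*np.cos(t),cy+r*np.sin(t),z))[1] for t in a)
for z in (.107,.106,.105,.104,.096,.095,.094,.093,.088): print(z,round(low(.02,z),2))
print('boss top rim',[round(low(.025,z),2) for z in (.0875,.088,.0885)], 'nose top rim',round(low(.042,.06),2),round(low(.042,.0375),2))
# subpixel intensity profiles
for f in ('z4','z7'):
    im=cv2.imread(f'pics/{f}.png',0).astype(float); 
    for u in (350,351,352):
        x=int((u-310+.5)*8); print(f,u,[int(im[int((v-260+.5)*8),x]) for v in range(292,320)])
```

```text
0.107 300.12
0.106 300.37
0.105 300.63
0.104 300.88
0.096 302.91
0.095 303.16
0.094 303.41
0.093 303.66
0.088 304.91
boss top rim [np.float64(306.95), np.float64(306.82), np.float64(306.7)] nose top rim 320.18 325.4
z4 350 [68, 86, 65, 37, 32, 29, 34, 64, 101, 121, 119, 124, 135, 153, 153, 128, 119, 119, 120, 119, 125, 159, 219, 240, 243, 243, 243, 235]
z4 351 [69, 86, 69, 37, 31, 27, 36, 61, 100, 116, 122, 121, 133, 153, 151, 125, 117, 120, 120, 121, 130, 181, 236, 242, 242, 243, 242, 235]
z4 352 [67, 83, 66, 40, 30, 33, 36, 64, 103, 118, 122, 123, 136, 153, 147, 126, 120, 119, 118, 119, 132, 188, 239, 242, 243, 243, 242, 234]
z7 350 [52, 53, 56, 70, 86, 66, 38, 30, 30, 36, 75, 118, 138, 159, 154, 129, 122, 123, 123, 126, 132, 165, 224, 243, 244, 245, 244, 238]
z7 351 [51, 50, 55, 70, 86, 62, 37, 33, 30, 43, 75, 118, 137, 159, 153, 128, 124, 123, 122, 124, 132, 186, 239, 244, 244, 245, 244, 238]
z7 352 [47, 51, 55, 71, 88, 61, 33, 32, 32, 47, 81, 118, 138, 154, 146, 128, 121, 122, 122, 124, 136, 195, 241, 244, 244, 245, 244, 237]
```

>>> send_rows --pt "-0.001 0 0 8.5 60" --pt "0 0 -0.03 0 60" --pt "0 0 -0.029 0 60" --pt "0 0 0 0 255" --pt "0 0 0 0 255" --pt "0 0 0 0 255" --pt "0 0 0 0 255" --pt "0 0 0 0 255"

```text
clock: 17.2
tcp_pos: [0.601, 0.0195, 0.2567]
orientation: [0.001, 0.587, 0.81, 0.001]
wrist_force: [-1.3, -0.0, 6.1]
finger_gap: 0.0205
```

```bash
python3 c.py; python3 plan.py -161 24 7.5
```

```text
t 17.2 tcp [0.601  0.0195 0.2567] yawx 108.13 zax [ 0.003 -0.    -1.   ] j [-0.1   0.36  0.17  1.38  0.   -0.42] F [-1.31 -0.03  6.05] M [0.115 0.295 0.076] gap 0.0205
phi -161.5858146604578 r 0.050589378558083986
[-0.0017, 0.0063, -0.00037, -7.5, 255]
[-0.0009, 0.0065, -0.00037, -7.5, 255]
[-0.0, 0.0065, -0.00037, -7.5, 255]
[0.0008, 0.0065, -0.00037, -7.5, 255]
[0.0017, 0.0063, -0.00037, -7.5, 255]
[0.0025, 0.0061, -0.00037, -7.5, 255]
[0.0032, 0.0057, -0.00037, -7.5, 255]
[0.004, 0.0052, -0.00037, -7.5, 255]
[0.0046, 0.0046, -0.00037, -7.5, 255]
[0.0052, 0.004, -0.00037, -7.5, 255]
[0.0056, 0.0033, -0.00037, -7.5, 255]
[0.006, 0.0025, -0.00037, -7.5, 255]
[0.0063, 0.0017, -0.00037, -7.5, 255]
[0.0065, 0.0009, -0.00037, -7.5, 255]
[0.0065, 0.0, -0.00037, -7.5, 255]
[0.0065, -0.0008, -0.00037, -7.5, 255]
[0.0063, -0.0017, -0.00037, -7.5, 255]
[0.0061, -0.0025, -0.00037, -7.5, 255]
[0.0057, -0.0032, -0.00037, -7.5, 255]
[0.0052, -0.004, -0.00037, -7.5, 255]
[0.0046, -0.0046, -0.00037, -7.5, 255]
[0.004, -0.0052, -0.00037, -7.5, 255]
[0.0033, -0.0056, -0.00037, -7.5, 255]
[0.0025, -0.006, -0.00037, -7.5, 255]
```

>>> send_rows --pt "-0.0017 0.0063 -0.0004 -7.5 255" --pt "-0.0009 0.0065 -0.0004 -7.5 255" --pt "0 0.0065 -0.0004 -7.5 255" --pt "0.0008 0.0065 -0.0004 -7.5 255" --pt "0.0017 0.0063 -0.0004 -7.5 255" --pt "0.0025 0.0061 -0.0004 -7.5 255" --pt "0.0032 0.0057 -0.0004 -7.5 255" --pt "0.004 0.0052 -0.0004 -7.5 255" --pt "0.0046 0.0046 -0.0004 -7.5 255" --pt "0.0052 0.004 -0.0004 -7.5 255" --pt "0.0056 0.0033 -0.0004 -7.5 255" --pt "0.006 0.0025 -0.0004 -7.5 255"

```text
clock: 18.4
tcp_pos: [0.634, 0.0828, 0.2522]
orientation: [0.001, 0.988, 0.155, 0.003]
wrist_force: [4.7, -2.1, 4.9]
finger_gap: 0.0206
```

```bash
cat > pad.py <<'E'
import sys
from m import *
s,R=st(); p=s['tcp_pos']; d=p[:2]-np.array([.649,.0355]); print('phi',np.degrees(np.arctan2(d[1],d[0])),'r',np.hypot(*d))
Z=[];I=[]
for i in range(3):
    c=eyes.read_camera('scene'); Z.append(c['z_map'].copy()); I.append(c['img'].astype(float).mean(-1))
c['z_map']=np.median(Z,0); I=np.mean(I,0); W=cloud(c)
np.save('I_%s.npy'%sys.argv[1],I)
a=c['img'][260:330,310:390,::-1]; cv2.imwrite('pics/z%s.png'%sys.argv[1],cv2.resize(a,None,fx=8,fy=8,interpolation=cv2.INTER_CUBIC))
for u in (350,352,354): print(u,'I',[int(I[v,u]) for v in range(289,310)])
for u in (350,352): print(u,[(v,int(round(W[v,u,0]*1000)),int(round(W[v,u,2]*1000))) for v in range(290,309)])
print([(np.round(d['xyz'],4).tolist(),round(d['conf'],2)) for d in eyes.tip_of('pad_face','scene')])
E
python3 pad.py 8
```

```text
t 18.4 tcp [0.634  0.0828 0.2522] yawx 17.84 zax [ 0.007 -0.001 -1.   ] j [ 0.    0.43  0.27  1.4  -0.    1.26] F [ 4.67 -2.07  4.89] M [-0.52  -0.583  0.25 ] gap 0.0206
phi 107.61485055380943 r 0.04966861457399936
350 I [89, 86, 74, 57, 53, 50, 53, 65, 82, 72, 44, 31, 31, 35, 66, 116, 151, 152, 129, 121, 121]
352 I [94, 93, 76, 59, 51, 49, 51, 61, 74, 59, 37, 32, 30, 39, 74, 123, 150, 146, 125, 120, 120]
354 I [84, 72, 60, 53, 51, 48, 49, 53, 58, 43, 33, 30, 35, 57, 106, 147, 156, 137, 123, 118, 118]
350 [(290, 659, 130), (291, 658, 126), (292, 660, 125), (293, 662, 125), (294, 664, 123), (295, 664, 119), (296, 665, 116), (297, 660, 106), (298, 662, 104), (299, 665, 105), (300, 666, 102), (301, 669, 103), (302, 669, 99), (303, 669, 95), (304, 667, 88), (305, 669, 88), (306, 672, 88), (307, 674, 87), (308, 674, 83)]
352 [(290, 658, 129), (291, 658, 125), (292, 661, 125), (293, 664, 126), (294, 666, 125), (295, 665, 120), (296, 666, 117), (297, 662, 107), (298, 663, 105), (299, 666, 105), (300, 668, 105), (301, 669, 102), (302, 668, 97), (303, 668, 93), (304, 668, 89), (305, 670, 88), (306, 673, 88), (307, 674, 86), (308, 674, 82)]
[([0.6515, 0.034, 0.0872], 0.51)]
```

View pics/z8.png

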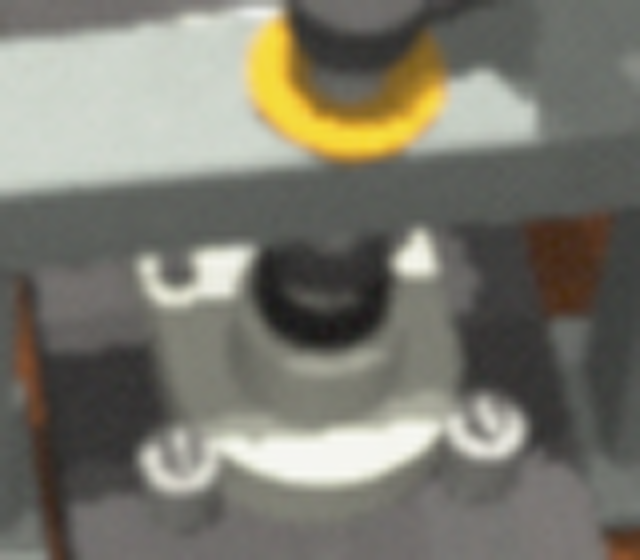

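>>> send_rows --pt "0.0063 0.0017 -0.0004 -7.5 255" --pt "0.0065 0.0009 -0.0004 -7.5 255" --pt "0.0065 0 -0.0004 -7.5 255" --pt "0.0065 -0.0008 -0.0004 -7.5 255" --pt "0.0063 -0.0017 -0.0004 -7.5 255" --pt "0.0061 -0.0025 -0.0004 -7.5 255"

```text
clock: 19.2
tcp_pos: [0.6724, 0.0796, 0.25]
orientation: [-0.0, 0.972, -0.235, 0.004]
wrist_force: [5.9, -3.0, 5.8]
finger_gap: 0.0206
```

```bash
python3 pad.py 9
```

```text
t 19.2 tcp [0.6724 0.0796 0.25  ] yawx -27.17 zax [ 0.007 -0.002 -1.   ] j [ 0.    0.52  0.4   1.44 -0.    2.05] F [ 5.95 -3.    5.85] M [-0.632 -0.601  0.422] gap 0.0206
phi 62.08520010947602 r 0.04993100930814073
350 I [91, 91, 90, 69, 55, 52, 50, 54, 73, 93, 62, 33, 30, 30, 45, 96, 148, 152, 131, 120, 122]
352 I [94, 97, 90, 67, 52, 51, 51, 53, 68, 83, 57, 30, 33, 34, 53, 101, 146, 145, 126, 119, 119]
354 I [88, 84, 72, 57, 53, 50, 52, 55, 61, 49, 34, 32, 35, 44, 78, 123, 144, 136, 121, 118, 118]
350 [(290, 658, 130), (291, 658, 126), (292, 660, 125), (293, 661, 122), (294, 664, 123), (295, 666, 122), (296, 665, 117), (297, 666, 114), (298, 662, 104), (299, 662, 100), (300, 665, 102), (301, 668, 102), (302, 669, 100), (303, 668, 94), (304, 668, 89), (305, 670, 88), (306, 672, 88), (307, 673, 85), (308, 674, 82)]
352 [(290, 659, 131), (291, 658, 125), (292, 660, 124), (293, 661, 122), (294, 664, 122), (295, 665, 120), (296, 666, 117), (297, 664, 111), (298, 662, 104), (299, 662, 100), (300, 667, 103), (301, 670, 103), (302, 668, 97), (303, 668, 93), (304, 669, 91), (305, 671, 90), (306, 674, 90), (307, 674, 86), (308, 673, 80)]
[([0.6481, 0.0322, 0.0916], 0.55)]
```

>>> send_rows --pt "0.0057 -0.0032 -0.0004 -7.5 255" --pt "0.0052 -0.004 -0.0004 -7.5 255" --pt "0.0046 -0.0046 -0.0004 -7.5 255" --pt "0.004 -0.0052 -0.0004 -7.5 255" --pt "0.0033 -0.0056 -0.0004 -7.5 255" --pt "0.0025 -0.006 -0.0004 -7.5 255"

```text
clock: 20.0
tcp_pos: [0.6974, 0.0502, 0.2478]
orientation: [-0.001, 0.808, -0.589, 0.004]
wrist_force: [3.6, -4.9, 7.6]
finger_gap: 0.0209
```

```bash
python3 pad.py 10
```

```text
t 20.0 tcp [0.6974 0.0502 0.2478] yawx -72.19 zax [ 0.007 -0.003 -1.   ] j [-0.04  0.57  0.48  1.47 -0.    2.79] F [ 3.65 -4.87  7.59] M [-0.863 -0.458  0.433] gap 0.0209
phi 16.88916013514208 r 0.05056353934174041
350 I [89, 90, 94, 81, 62, 53, 51, 51, 61, 75, 59, 35, 32, 29, 35, 70, 112, 122, 121, 120, 119]
352 I [93, 100, 94, 79, 59, 52, 51, 53, 57, 64, 48, 32, 30, 32, 43, 79, 112, 119, 118, 118, 117]
354 I [87, 85, 77, 61, 54, 52, 49, 50, 52, 52, 40, 31, 29, 40, 65, 97, 116, 118, 118, 117, 116]
350 [(290, 658, 130), (291, 658, 125), (292, 658, 122), (293, 659, 119), (294, 664, 123), (295, 664, 119), (296, 666, 119), (297, 666, 114), (298, 666, 111), (299, 662, 101), (300, 664, 100), (301, 667, 101), (302, 669, 100), (303, 667, 93), (304, 668, 90), (305, 670, 89), (306, 672, 88), (307, 674, 86), (308, 673, 82)]
352 [(290, 659, 130), (291, 658, 125), (292, 659, 122), (293, 661, 121), (294, 662, 120), (295, 665, 120), (296, 665, 116), (297, 666, 113), (298, 661, 102), (299, 663, 101), (300, 665, 101), (301, 668, 101), (302, 668, 96), (303, 669, 95), (304, 669, 90), (305, 672, 91), (306, 673, 88), (307, 673, 84), (308, 674, 82)]
[([0.6475, 0.0341, 0.1866], 0.72), ([0.6493, 0.0326, 0.0877], 0.45)]
```

View pics/z10.png

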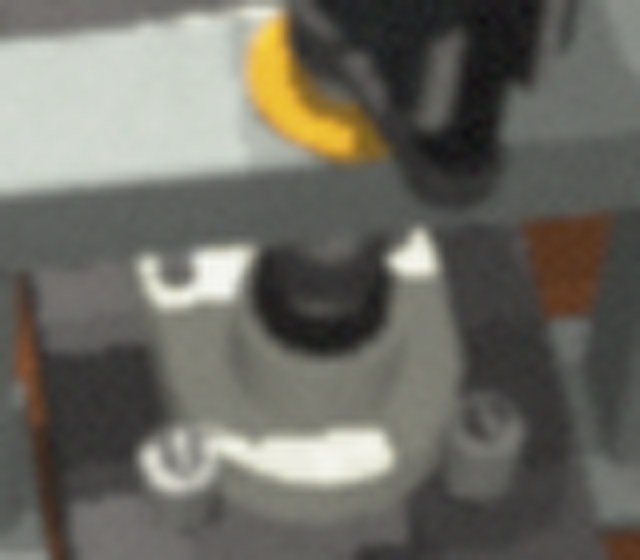

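>>> send_rows --pt "0 0 0 0 60" --pt "0 0 0 0 60" --pt "0 0 0 0 60" --pt "0 0 0.03 0 60" --pt "0 0 0.035 8.5 60" --pt "-0.03 0 0.03 8.5 60" --pt "-0.04 0 0 8.5 60" --pt "-0.04 0 0 8.5 60" --pt "-0.04 0 0 8.5 60" --pt "-0.03 0 0 8.5 60" --pt "0 0 0 8.5 60" --pt "0 0 0 8.5 60"

```text
clock: 21.4
tcp_pos: [0.5132, 0.0524, 0.3407]
orientation: [-0.0, 1.0, -0.03, 0.0]
wrist_force: [0.3, -0.0, 0.1]
finger_gap: 0.0652
```

```bash
python3 pad.py 11
python3 - <<'E'
from h import *
for n in ['crank_pin','boss_top']: print(n,[(np.round(d['xyz'],4).tolist(),round(d['conf'],2)) for d in eyes.tip_of(n,'scene')])
a=np.load('I_11.npy');
for f in ('s3','s5'):
    i=cv2.imread(f'pics/{f}.png').astype(float).mean(-1)
    for u in (346,348,350,352,354): print(f,u,[int(i[v,u]) for v in range(286,310)])
for u in (346,348,350,352,354): print('now',u,[int(a[v,u]) for v in range(286,310)])
E
```

```text
t 21.4 tcp [0.5132 0.0524 0.3407] yawx -3.49 zax [ 0.  0. -1.] j [-0.05  0.19  0.15  1.53  0.    1.58] F [ 0.33 -0.02  0.06] M [-0.023 -0.069  0.015] gap 0.0652
phi 172.89271156783116 r 0.1368044171670572
350 I [90, 91, 94, 81, 61, 53, 49, 51, 62, 74, 57, 35, 32, 30, 39, 85, 139, 150, 129, 121, 121]
352 I [94, 98, 95, 78, 58, 53, 50, 48, 58, 66, 46, 32, 29, 30, 43, 77, 115, 124, 118, 116, 117]
354 I [87, 84, 76, 62, 53, 50, 50, 49, 51, 53, 40, 31, 32, 39, 65, 94, 115, 118, 115, 116, 114]
350 [(290, 659, 131), (291, 659, 126), (292, 658, 122), (293, 660, 120), (294, 663, 121), (295, 665, 120), (296, 665, 116), (297, 665, 113), (298, 665, 109), (299, 662, 101), (300, 665, 101), (301, 666, 99), (302, 668, 97), (303, 668, 94), (304, 669, 91), (305, 670, 89), (306, 673, 89), (307, 674, 87), (308, 673, 82)]
352 [(290, 659, 130), (291, 659, 126), (292, 659, 122), (293, 661, 121), (294, 664, 122), (295, 665, 121), (296, 666, 117), (297, 665, 112), (298, 662, 103), (299, 663, 100), (300, 665, 100), (301, 668, 101), (302, 670, 100), (303, 668, 92), (304, 669, 90), (305, 670, 88), (306, 673, 88
[... 1248 characters left out ...]
 124, 133, 150, 145, 124, 118, 122]
s5 354 [89, 88, 87, 78, 59, 52, 59, 65, 46, 34, 30, 32, 48, 80, 117, 122, 123, 133, 153, 156, 138, 124, 118, 120]
now 346 [89, 88, 88, 85, 72, 57, 52, 49, 49, 48, 49, 53, 45, 36, 31, 32, 33, 65, 112, 142, 135, 123, 120, 121]
now 348 [90, 90, 90, 86, 81, 75, 63, 53, 52, 51, 52, 60, 70, 52, 34, 29, 32, 47, 98, 147, 147, 130, 122, 122]
now 350 [89, 89, 89, 90, 91, 94, 81, 61, 53, 49, 51, 62, 74, 57, 35, 32, 30, 39, 85, 139, 150, 129, 121, 121]
now 352 [90, 88, 90, 94, 98, 95, 78, 58, 53, 50, 48, 58, 66, 46, 32, 29, 30, 43, 77, 115, 124, 118, 116, 117]
now 354 [85, 86, 87, 87, 84, 76, 62, 53, 50, 50, 49, 51, 53, 40, 31, 32, 39, 65, 94, 115, 118, 115, 116, 114]
```

View pics/z11.png

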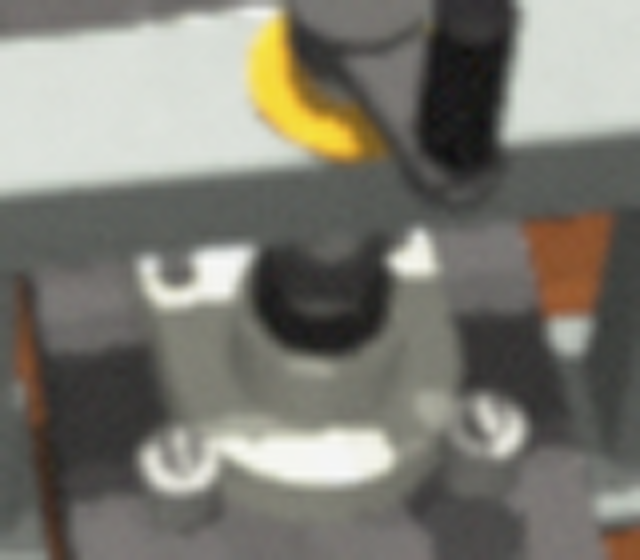

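>>> send_rows --pt "0.03 0 0 8.5 60" --pt "0.03 0 0 8.5 60" --pt "0.03 0 0 8.5 60" --pt "0.03 0 0 8.5 60" --pt "0.03 -0.001 0 8.5 60" --pt "0.033 -0.001 0 8.5 60" --pt "0 0 0 8.5 60" --pt "0 0 0 8.5 60" --pt "0 0 0 8.5 60" --pt "0 0 0 8.5 60" --pt "0 0 0 8.5 60" --pt "0 0 0 8.5 60"

```text
clock: 22.9
tcp_pos: [0.698, 0.05, 0.3393]
orientation: [-0.0, 0.654, 0.757, -0.0]
wrist_force: [0.1, -0.1, 1.0]
finger_gap: 0.0652
```

>>> send_rows --pt "0 0 -0.03 8.5 60" --pt "0 0 -0.03 0 60" --pt "0 0 -0.03 0 60" --pt "0 0 0 0 60" --pt "0 0 0 0 255" --pt "0 0 0 0 255" --pt "0 0 0 0 255" --pt "0 0 0 0 255" --pt "0 0 0 0 255"

```text
clock: 23.8
tcp_pos: [0.699, 0.05, 0.2527]
orientation: [0.002, 0.598, 0.802, 0.001]
wrist_force: [0.5, -0.7, 6.4]
finger_gap: 0.021
```

```bash
python3 c.py; python3 plan.py 17 22 7.5
```

```text
t 23.8 tcp [0.699  0.05   0.2527] yawx 106.61 zax [ 0.005  0.    -1.   ] j [-0.04  0.57  0.5   1.49  0.   -0.33] F [ 0.48 -0.7   6.39] M [ 0.157 -0.16  -0.038] gap 0.021
phi 16.215205601120275 r 0.05208395580739069
[0.0015, -0.0064, -0.00037, -7.5, 255]
[0.0007, -0.0065, -0.00037, -7.5, 255]
[-0.0002, -0.0065, -0.00037, -7.5, 255]
[-0.0011, -0.0065, -0.00037, -7.5, 255]
[-0.0019, -0.0063, -0.00037, -7.5, 255]
[-0.0027, -0.006, -0.00037, -7.5, 255]
[-0.0034, -0.0056, -0.00037, -7.5, 255]
[-0.0041, -0.0051, -0.00037, -7.5, 255]
[-0.0048, -0.0045, -0.00037, -7.5, 255]
[-0.0053, -0.0038, -0.00037, -7.5, 255]
[-0.0058, -0.0031, -0.00037, -7.5, 255]
[-0.0061, -0.0023, -0.00037, -7.5, 255]
[-0.0064, -0.0015, -0.00037, -7.5, 255]
[-0.0065, -0.0007, -0.00037, -7.5, 255]
[-0.0065, 0.0002, -0.00037, -7.5, 255]
[-0.0065, 0.0011, -0.00037, -7.5, 255]
[-0.0063, 0.0019, -0.00037, -7.5, 255]
[-0.006, 0.0027, -0.00037, -7.5, 255]
[-0.0056, 0.0034, -0.00037, -7.5, 255]
[-0.0051, 0.0041, -0.00037, -7.5, 255]
[-0.0045, 0.0048, -0.00037, -7.5, 255]
[-0.0038, 0.0053, -0.00037, -7.5, 255]
```

>>> send_rows --pt "0.0015 -0.0064 -0.0004 -7.5 255" --pt "0.0007 -0.0065 -0.0004 -7.5 255" --pt "-0.0002 -0.0065 -0.0004 -7.5 255" --pt "-0.0011 -0.0065 -0.0004 -7.5 255" --pt "-0.0019 -0.0063 -0.0004 -7.5 255" --pt "-0.0027 -0.006 -0.0004 -7.5 255" --pt "-0.0034 -0.0056 -0.0004 -7.5 255" --pt "-0.0041 -0.0051 -0.0004 -7.5 255" --pt "-0.0048 -0.0045 -0.0004 -7.5 255" --pt "-0.0053 -0.0038 -0.0004 -7.5 255" --pt "-0.0058 -0.0031 -0.0004 -7.5 255" --pt "-0.0061 -0.0023 -0.0004 -7.5 255"

```text
clock: 25.0
tcp_pos: [0.6652, -0.015, 0.2482]
orientation: [0.002, 0.99, 0.141, 0.002]
wrist_force: [-1.8, -5.1, 8.3]
finger_gap: 0.0209
```

```bash
python3 pad.py 12
python3 - <<'E'
import numpy as np
a=np.load('I_12.npy')
for u in (346,348,350,352,354): print('now',u,[int(a[v,u]) for v in range(286,310)])
E
```

```text
t 25.0 tcp [ 0.6652 -0.015   0.2482] yawx 16.26 zax [ 0.004 -0.004 -1.   ] j [-0.14  0.49  0.36  1.43 -0.    1.15] F [-1.79 -5.12  8.26] M [-1.091  0.563  0.303] gap 0.0209
phi -72.21235755450971 r 0.05299332895330966
350 I [89, 93, 99, 98, 89, 64, 54, 53, 53, 51, 45, 35, 31, 29, 41, 87, 140, 147, 128, 121, 122]
352 I [95, 98, 100, 97, 84, 62, 52, 50, 51, 49, 43, 32, 34, 29, 46, 96, 144, 145, 125, 120, 120]
354 I [90, 88, 85, 76, 61, 53, 50, 51, 48, 44, 32, 31, 28, 44, 77, 122, 148, 137, 122, 118, 119]
350 [(290, 658, 130), (291, 658, 126), (292, 656, 119), (293, 658, 118), (294, 660, 117), (295, 663, 117), (296, 664, 115), (297, 665, 113), (298, 666, 110), (299, 666, 106), (300, 665, 101), (301, 667, 99), (302, 668, 98), (303, 668, 94), (304, 668, 90), (305, 670, 88), (306, 672, 87), (307, 675, 88), (308, 672, 79)]
352 [(290, 659, 129), (291, 660, 127), (292, 659, 123), (293, 659, 118), (294, 659, 115), (295, 663, 117), (296, 666, 117), (297, 666, 113), (298, 667, 111), (299, 666, 106), (300, 665, 100), (301, 669, 102), (302, 669, 99), (303, 668, 93), (304, 669, 90), (305, 671, 89), (306, 672, 87), (307, 674, 86), (308, 674, 82)]
[([0.6505, 0.0354, 0.0897], 0.48), ([0.648, 0.0366, 0.0403], 0.29)]
now 346 [88, 87, 87, 85, 77, 66, 60, 54, 49, 50, 49, 46, 41, 33, 28, 31, 36, 63, 102, 120, 120, 119, 118, 119]
now 348 [88, 87, 87, 85, 83, 90, 88, 73, 56, 52, 52, 50, 46, 39, 32, 28, 30, 44, 81, 116, 124, 121, 120, 120]
now 350 [89, 87, 87, 89, 93, 99, 98, 89, 64, 54, 53, 53, 51, 45, 35, 31, 29, 41, 87, 140, 147, 128, 121, 122]
now 352 [88, 89, 90, 95, 98, 100, 97, 84, 62, 52, 50, 51, 49, 43, 32, 34, 29, 46, 96, 144, 145, 125, 120, 120]
now 354 [89, 88, 88, 90, 88, 85, 76, 61, 53, 50, 51, 48, 44, 32, 31, 28, 44, 77, 122, 148, 137, 122, 118, 119]
```

View pics/z12.png

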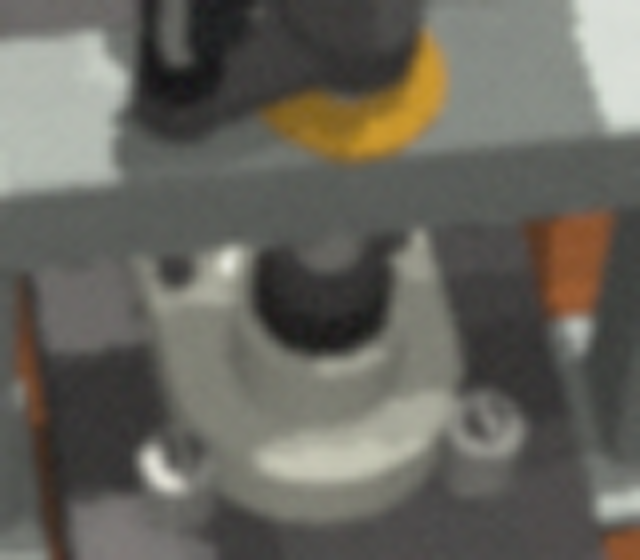

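The pad edge has stopped at row ≈303.75, so touch came at about 18.5 mm of screw travel. The pad is now pressed about 6 mm. Adding 60° (3 mm).

>>> send_rows --pt "-0.0064 -0.001 -0.0004 -7.5 255" --pt "-0.0065 -0.0002 -0.0004 -7.5 255" --pt "-0.0065 0.0006 -0.0004 -7.5 255" --pt "-0.0065 0.0014 -0.0004 -7.5 255" --pt "-0.0063 0.0021 -0.0004 -7.5 255" --pt "-0.006 0.0028 -0.0004 -7.5 255" --pt "-0.0056 0.0034 -0.0004 -7.5 255" --pt "-0.0051 0.0041 -0.0004 -7.5 255" --pt "0 0 0 0 255" --pt "0 0 0 0 255"

```text
clock: 26.2
tcp_pos: [0.6137, -0.0033, 0.2451]
orientation: [0.004, 0.929, -0.371, 0.001]
wrist_force: [-10.0, -11.3, 12.9]
finger_gap: 0.0207
```

```bash
python3 pad.py 13
```

```text
t 26.2 tcp [ 0.6137 -0.0033  0.2451] yawx -43.57 zax [-0.001 -0.008 -1.   ] j [-0.13  0.39  0.19  1.37 -0.01  2.2 ] F [ -9.96 -11.28  12.89] M [-2.146  2.105 -0.157] gap 0.0207
phi -132.3403909081766 r 0.0524274786424527
350 I [89, 91, 98, 100, 95, 82, 60, 51, 51, 50, 46, 38, 33, 30, 38, 90, 146, 152, 128, 121, 120]
352 I [94, 99, 98, 98, 93, 77, 60, 51, 48, 50, 47, 38, 34, 32, 48, 95, 144, 145, 125, 118, 119]
354 I [88, 89, 87, 83, 72, 59, 52, 51, 49, 48, 39, 34, 33, 39, 77, 123, 147, 137, 122, 118, 118]
350 [(290, 658, 130), (291, 658, 126), (292, 658, 122), (293, 657, 117), (294, 657, 112), (295, 661, 115), (296, 662, 113), (297, 664, 112), (298, 665, 109), (299, 665, 105), (300, 665, 101), (301, 667, 100), (302, 668, 98), (303, 669, 96), (304, 668, 89), (305, 670, 88), (306, 672, 88), (307, 674, 86), (308, 674, 82)]
352 [(290, 659, 130), (291, 659, 127), (292, 659, 122), (293, 659, 118), (294, 659, 114), (295, 661, 114), (296, 663, 113), (297, 666, 113), (298, 667, 111), (299, 666, 105), (300, 665, 100), (301, 668, 100), (302, 669, 98), (303, 670, 95), (304, 668, 89), (305, 670, 88), (306, 671, 86), (307, 674, 86), (308, 674, 81)]
[([0.6468, 0.0322, 0.0879], 0.68)]
```

Pressed about 9 mm now. Next I release, lift and move over the lock knob.

>>> send_rows --pt "0 0 0 0 60" --pt "0 0 0 0 60" --pt "0 0 0 0 60" --pt "0 0 0.04 0 60" --pt "0 0 0.045 0 60" --pt "-0.008 -0.025 0 -8.5 60" --pt "-0.008 -0.025 0 -8.5 60" --pt "-0.008 -0.025 0 -8.5 60" --pt "-0.008 -0.025 0 -8.5 60" --pt "-0.008 -0.025 0 0 60" --pt "0 0 0 0 60"

```text
clock: 27.5
tcp_pos: [0.5751, -0.1267, 0.3268]
orientation: [0.0, 0.78, -0.626, -0.0]
wrist_force: [0.9, -0.5, -0.7]
finger_gap: 0.0651
```

```bash
python3 pad.py 14
python3 - <<'E'
from m import *
s,R=st(); c=snap('wrist','w14.png')
for n in ['crank_pin','lock_knob','lock_pivot']: print(n,[(np.round(d['xyz'],4).tolist(),round(d['conf'],2)) for d in eyes.tip_of(n,'scene')])
E
```

```text
t 27.5 tcp [ 0.5751 -0.1267  0.3268] yawx -77.55 zax [-0.    -0.001 -1.   ] j [-0.35  0.34  0.32  1.55 -0.    2.57] F [ 0.88 -0.53 -0.73] M [ 0.    -0.013  0.03 ] gap 0.0651
phi -114.48532449480345 r 0.1782222084543847
350 I [92, 94, 99, 101, 99, 85, 63, 54, 52, 52, 49, 41, 33, 33, 41, 92, 148, 155, 132, 122, 123]
352 I [97, 101, 100, 101, 95, 79, 61, 53, 52, 51, 49, 39, 33, 33, 47, 98, 147, 148, 127, 121, 122]
354 I [89, 90, 89, 85, 74, 60, 55, 51, 51, 48, 42, 34, 32, 41, 78, 124, 151, 140, 125, 121, 121]
350 [(290, 658, 130), (291, 659, 127), (292, 659, 123), (293, 658, 118), (294, 659, 116), (295, 660, 113), (296, 664, 115), (297, 666, 114), (298, 664, 108), (299, 665, 106), (300, 665, 101), (301, 666, 99), (302, 668, 98), (303, 668, 94), (304, 668, 90), (305, 669, 87), (306, 673, 89), (307, 674, 87), (308, 674, 82)]
352 [(290, 658, 129), (291, 659, 126), (292, 658, 121), (293, 658, 118), (294, 658, 114), (295, 660, 113), (296, 664, 114), (297, 665, 112), (298, 666, 109), (299, 664, 103), (300, 665, 99), (301, 668, 100), (302, 668, 97), (303, 670, 96), (304, 668, 89), (305, 669, 87), (306, 673, 88), (307, 674, 86), (308, 675, 84)]
[([0.65, 0.0337, 0.0881], 0.56)]
t 27.7 tcp [ 0.5759 -0.1235  0.327 ] yawx -77.32 zax [-0.  0. -1.] j [-0.35  0.34  0.32  1.55  0.    2.57] F [-0.13  0.69 -0.36] M [-0.035 -0.083  0.006] gap 0.0654
crank_pin [([0.61, -0.0004, 0.2149], 0.61)]
lock_knob [([0.5701, -0.1274, 0.2041], 0.55)]
lock_pivot []
```

View pics/w14.png

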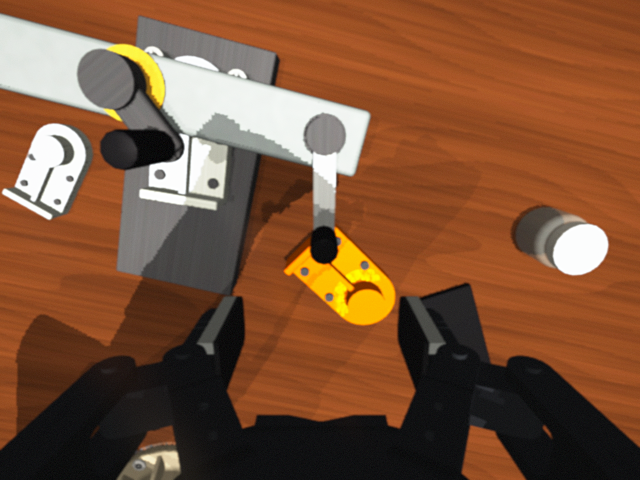

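View pics/z14.png

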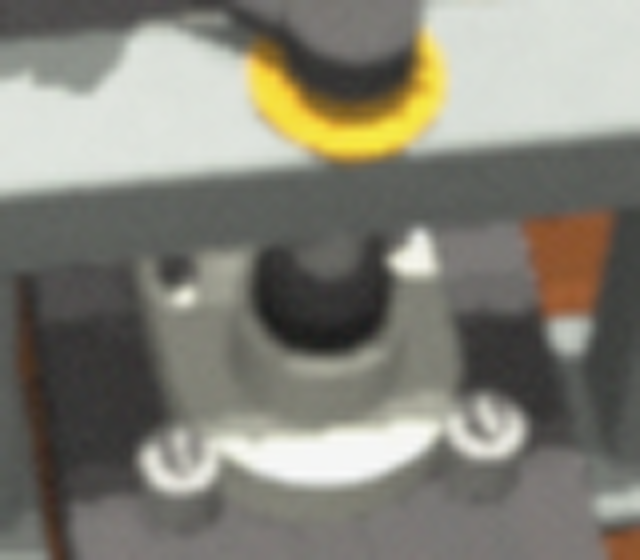

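>>> send_rows --pt "-0.002 -0.002 -0.04 0 60" --pt "0 0 -0.04 0 60" --pt "0 0 -0.034 0 60" --pt "0 0 0 0 60" --pt "0 0 0 0 255" --pt "0 0 0 0 255" --pt "0 0 0 0 255" --pt "0 0 0 0 255" --pt "0 0 0 0 255" --newtons 40

```text
clock: 28.8
tcp_pos: [0.575, -0.1267, 0.2157]
orientation: [-0.001, 0.781, -0.625, 0.002]
wrist_force: [1.0, 0.3, 5.4]
finger_gap: 0.0183
```

Run:
```python
from m import *
s,R=st(); p=s['tcp_pos'][:2]-np.array([.647,-.1105]); print(np.hypot(*p),np.degrees(np.arctan2(p[1],p[0]))%360)
a0=np.arctan2(p[1],p[0]); a=a0+np.radians(7.2)*np.arange(11); P=.075*np.c_[np.cos(a),np.sin(a)]
for q in np.diff(P,axis=0): print(np.round(q,4).tolist())
```

```text
t 28.8 tcp [ 0.575  -0.1267  0.2157] yawx -77.37 zax [ 0.004 -0.001 -1.   ] j [-0.35  0.34  0.05  1.27  0.    2.57] F [0.96 0.3  5.39] M [0.201 0.017 0.041] gap 0.0183
0.07378882634674032 192.71666207652427
[0.0026, -0.009]
[0.0038, -0.0086]
[0.0048, -0.0081]
[0.0058, -0.0074]
[0.0067, -0.0066]
[0.0075, -0.0058]
[0.0081, -0.0048]
[0.0087, -0.0037]
[0.009, -0.0026]
[0.0093, -0.0015]
```

>>> send_rows --pt "0.0026 -0.009 0 7.2 255" --pt "0.0038 -0.0086 0 7.2 255" --pt "0.0048 -0.0081 0 7.2 255" --pt "0.0058 -0.0074 0 7.2 255" --pt "0.0067 -0.0066 0 7.2 255" --pt "0.0075 -0.0058 0 7.2 255" --pt "0.0081 -0.0048 0 7.2 255" --pt "0.0087 -0.0037 0 7.2 255" --pt "0.009 -0.0026 0 7.2 255"

```text
clock: 29.7
tcp_pos: [0.6314, -0.1819, 0.2156]
orientation: [-0.001, 0.994, -0.106, 0.001]
wrist_force: [-2.7, 6.1, 8.1]
finger_gap: 0.0182
```

```bash
cat > k.py <<'E'
from m import *
s,R=st(); p=s['tcp_pos'][:2]-np.array([.647,-.1105]); print(np.hypot(*p),np.degrees(np.arctan2(p[1],p[0]))%360)
E
python3 k.py; python3 look.py 15
```

```text
t 29.7 tcp [ 0.6314 -0.1819  0.2156] yawx -12.22 zax [ 0.003  0.002 -1.   ] j [-0.4   0.48  0.26  1.34  0.    1.38] F [-2.68  6.07  8.15] M [1.387 0.449 0.112] gap 0.0182
0.07304667540102958 257.6609704702374
t 29.7 tcp [ 0.6314 -0.1819  0.2156] yawx -12.22 zax [ 0.003  0.002 -1.   ] j [-0.4   0.48  0.26  1.34  0.    1.38] F [-2.68  6.07  8.15] M [1.387 0.449 0.112] gap 0.0182
scene boss_top [([0.647, 0.0347, 0.0853], 0.96)]
scene lip [([0.5053, -0.1207, 0.0293], 0.83), ([0.6129, -0.0045, 0.2184], 0.46)]
scene crank_pin [([0.6112, -0.0014, 0.2138], 0.68)]
scene pad_face [([0.6502, 0.0336, 0.084], 0.67)]
scene lock_knob [([0.6338, -0.183, 0.2064], 0.97)]
top boss_top [([0.6121, 0.0008, 0.2169], 0.72), ([0.6525, 0.0353, 0.0889], 0.7)]
top lip [([0.5379, 0.0293, 0.068], 0.85)]
top crank_pin [([0.6091, 0.0004, 0.2154], 0.55)]
top pad_face []
top lock_knob []
```

View pics/c15.png

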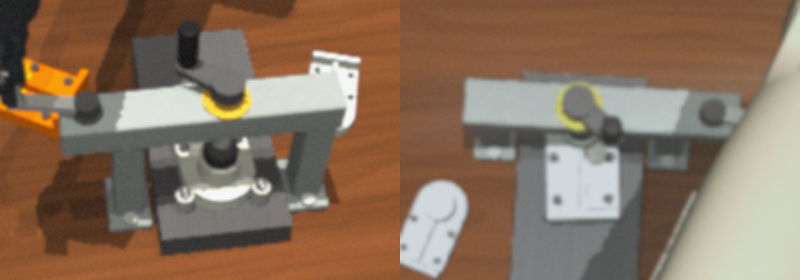

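>>> send_rows --pt "0.0046 -0.0012 0 3.6 255" --pt "0.005 -0.0008 0 4 255" --pt "0 0 0 0 255" --pt "0 0 0 0 60" --pt "0 0 0 0 60" --pt "0 0 0 0 60" --pt "0 0 0.04 0 60" --pt "0 0 0.04 0 60" --pt "0 0 0.04 0 60" --pt "-0.04 -0.02 0 0 60" --pt "-0.04 -0.02 0 0 60"

```text
clock: 31.4
tcp_pos: [0.5618, -0.2264, 0.3345]
orientation: [0.001, 0.999, -0.043, 0.002]
wrist_force: [-0.5, -0.7, -0.3]
finger_gap: 0.0656
```

```bash
python3 k.py; python3 look.py 16; python3 pad.py 16
python3 - <<'E'
from h import *
for n in ['motor','phone','jar','lock_pivot']: print(n,[(np.round(d['xyz'],3).tolist(),round(d['conf'],2)) for d in eyes.tip_of(n,'scene')][:1])
E
```

```text
t 31.4 tcp [ 0.5618 -0.2264  0.3345] yawx -4.87 zax [ 0.004 -0.003 -1.   ] j [-0.52  0.37  0.38  1.57 -0.    1.14] F [-0.5  -0.69 -0.28] M [-0.035  0.008  0.013] gap 0.0656
0.1438064975183265 233.6721843942126
t 31.4 tcp [ 0.5618 -0.2264  0.3345] yawx -4.87 zax [ 0.004 -0.003 -1.   ] j [-0.52  0.37  0.38  1.57 -0.    1.14] F [-0.5  -0.69 -0.28] M [-0.035  0.008  0.013] gap 0.0656
scene boss_top [([0.6457, 0.0328, 0.089], 0.72)]
scene lip [([0.5051, -0.1207, 0.0287], 0.89)]
scene crank_pin [([0.6145, -0.002, 0.2126], 0.88)]
scene pad_face [([0.6501, 0.033, 0.0892], 0.59)]
scene lock_knob [([0.6426, -0.185, 0.2062], 0.86)]
top boss_top [([0.652, 0.0337, 0.0867], 0.61), ([0.5366, 0.0284, 0.0668], 0.6)]
top lip [([0.5396, 0.0286, 0.0657], 0.66), ([0.5037, -0.1188, 0.033], 0.61)]
top crank_pin [([0.6116, -0.0002, 0.2147], 0.74)]
top pad_face [([0.5386, 0.0267, 0.0687], 0.19)]
top lock_knob [([0.6477, -0.1095, 0.2057], 0.71), ([0.6413, -0.1864, 0.2097], 0.63)]
t 32.0 tcp [ 0.5608 -0.2246  0.3328] yawx -4.92 zax [-0.  0. -1.] j [-0.51  0.37  0.38  1.58  0.    1.14] F [ 0.34 -0.02  0.63] M [
[... 505 characters left out ...]
4, 111), (298, 665, 109), (299, 666, 106), (300, 665, 100), (301, 667, 100), (302, 668, 98), (303, 668, 94), (304, 669, 90), (305, 670, 89), (306, 672, 88), (307, 673, 86), (308, 674, 83)]
352 [(290, 659, 129), (291, 660, 127), (292, 658, 121), (293, 658, 117), (294, 659, 114), (295, 662, 115), (296, 664, 115), (297, 666, 114), (298, 666, 110), (299, 665, 105), (300, 665, 100), (301, 668, 101), (302, 669, 98), (303, 669, 94), (304, 667, 88), (305, 668, 85), (306, 672, 87), (307, 673, 84), (308, 674, 81)]
[([0.6476, 0.0324, 0.0873], 0.63)]
motor [([0.55, 0.437, 0.003], 0.9)]
phone [([0.413, -0.367, -0.001], 0.87)]
jar [([0.588, -0.427, 0.001], 0.7)]
lock_pivot [([0.648, -0.109, 0.206], 0.62)]
```

View pics/c16.png

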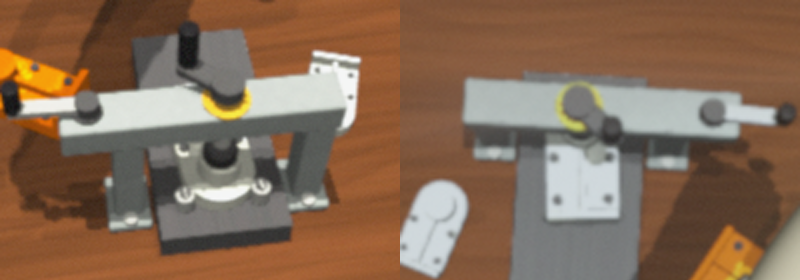

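```bash
python3 -c "
from workcell import ticket
print(ticket.hand_in())"
```

```text
the job is handed in; nothing more can be done
None
```

I pushed the cover home, wound the crank about 1.5 turns, swung the lock lever out to locked, and handed the job in at about 32 s. No verdict was reported.

**Cover:** The nose sits against both rollers. The boss centre measures within about 4 mm of the screw axis in the last images.

**Crank and pad:** The pad touched the boss after about 18.5 mm of screw travel. Its edge in the scene camera stopped moving at row 303.75 or so. Total travel is about 27.5 mm, so the pad is pressed in about 9 mm, with an error of about ±1 mm. The drop in the pin's height (about 28 mm) agrees with that. After release the crank stayed where it was, with its angle good to about 5°.

**Lock lever:** It lies in line with the bridge at about 1.5 rad.

**Bystanders:** The motor, phone and jar read within about 4 mm of where they started. The orange cover and the small cover were not touched.

**Checks that were weak or disagreed:**
- I could not tell the moment of touch from the wrist force, so the touch point rests on the images alone.
- The first estimates of the gap between pad and boss differed by a few millimetres. They only settled once the pad edge stopped moving.

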